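# Unload, lay up and run in a stepped foot at the weld slide

## Task

Clear all the finished stepped feet, the one on the slide's faceplate as well as those standing on the bench, onto the outfeed rack: upright, in one straight row along the middle of its deck, side by side with clear gaps of no more than 40 mm. On the emptied faceplate lay up the next foot from all the loose discs, lying flat on one another from the largest at the bottom to the smallest on top and centred on the plate, so that a ledge shows all round and no disc overhangs the one below. Then, once the stack is complete, slide the carriage fully home to its stop under the torch with the stack still in order, and leave the other things on the bench where they are.

Things in the scene. Friction and masses are not known exactly. Their poses are not given: they have to be found in the camera images.
- disc1_mid (a point): Loose flat steel disc, 70 mm in diameter and 10 mm thick, 0.1 to 0.3 kg, lying flat on the bench at the start (may be absent: None). Point: its centre, 5 mm above its underside; z is its axis, up.
- disc2_mid (a point): Loose flat steel disc, 60 mm in diameter and 10 mm thick, 0.1 to 0.3 kg, lying flat on the bench at the start (may be absent: None). Point: its centre, 5 mm above its underside; z is its axis, up.
- disc3_mid (a point): Loose flat steel disc, 50 mm in diameter and 10 mm thick, 0.1 to 0.3 kg, lying flat on the bench at the start (may be absent: None). Point: its centre, 5 mm above its underside; z is its axis, up.
- disc4_mid (a point): Loose flat steel disc, 40 mm in diameter and 10 mm thick, 0.1 to 0.3 kg, lying flat on the bench at the start (may be absent: None). Point: its centre, 5 mm above its underside; z is its axis, up.
- foot1_mid (a point): Finished stepped foot: four steel discs welded into one solid piece 40 mm tall, stepping in evenly from 70 mm diameter at the bottom through 60 and 50 to 40 mm at the top, each step 10 mm high; about 0.8 kg. At the start it stands near the middle of the faceplate. Point: its centre, 20 mm above its underside; z is its axis, up.
- foot2_mid (a point): Finished stepped foot: four steel discs welded into one solid piece 40 mm tall, stepping in evenly from 70 mm diameter at the bottom through 60 and 50 to 40 mm at the top, each step 10 mm high; about 0.8 kg. At the start it stands on the bench (may be absent: None). Point: its centre, 20 mm above its underside; z is its axis, up.
- foot3_mid (a point): Finished stepped foot: four steel discs welded into one solid piece 40 mm tall, stepping in evenly from 70 mm diameter at the bottom through 60 and 50 to 40 mm at the top, each step 10 mm high; about 0.8 kg. At the start it stands on the bench (may be absent: None). Point: its centre, 20 mm above its underside; z is its axis, up.
- plate (a point): Centre of the top face of the round steel faceplate (130 mm diameter, with fine concentric rings) on the slide's carriage, 78 mm above the bench. It travels with the carriage; x is the direction in which the carriage slides home, towards the torch; z is up.
- handle (a point): Centre of the carriage's upright black push handle, a knob 26 mm in diameter and 48 mm tall (24 mm of it above and below this point, a steel bracket 14 mm below its lower end). It stands 100 mm from the faceplate's centre, on the side away from the torch, and travels with the carriage; its axes are those of the plate.
- carriage (a joint): Position of the carriage on its two rails, m: 0 fully back (as at the start), 0.110 fully home against its end stop under the fixed welding torch. It slides with about 4 N of friction, stays where it is left. At home the torch tip stands 60 mm beyond the faceplate's centre, 30 mm above the plate; the torch rises from there, away from the handle, to 0.2 m above the bench. With the carriage back the plate is clear above.
- slide_base: Fixed base of the slide. Origin: on the bench under the faceplate's centre as it is with the carriage fully back; x is the direction in which the carriage slides home. Base and carriage are 110 mm wide; along x they reach from -80 to 310 mm (the handle's bracket to -115 mm with the carriage back).
- rack_mid (a point): Middle of the flat top deck of the low outfeed rack, 60 mm above the bench. The deck is 280 mm long (along x of this point, the direction of the row) and 120 mm deep (along y); a lip 15 mm high and 4 mm thick runs along its -y edge, the other edges are open.
- nozzle: Bystander: spare copper gas nozzle, 24 mm diameter, 60 mm tall, standing on the bench among the discs and feet. Origin: centre of its underside.
- dip_tin: Bystander: grey tin, 64 mm diameter, 55 mm tall. Origin: centre of its underside.
- brush: Bystander: brush about 0.2 m long lying on the bench. Origin: under its middle.
- hammer: Bystander: hammer 260 mm long lying on the bench. Origin: under its middle.
- magnet: Bystander: welding magnet, 90 x 60 x 16 mm, lying flat. Origin: centre of its underside.
- spray: Bystander: aluminium bottle with a black cap, 60 mm diameter, 170 mm tall. Origin: centre of its underside.
- pliers: Bystander: pliers 180 mm long lying on the bench. Origin: under the joint.

How it is judged:
On the way, in this order (a step that is already met when the one before it is completed fails the run):
1. all the loose discs lie centred on the faceplate, largest at the bottom to smallest on top (horizontal distance between each of disc1_mid, disc2_mid, disc3_mid, disc4_mid and plate below 0.008 m and angle between each of disc1_mid, disc2_mid, disc3_mid, disc4_mid's own z axis and vertical below 0.06 rad and horizontal distance between disc1_mid and disc2_mid below 0.005 m and horizontal distance between disc2_mid and disc3_mid below 0.005 m and horizontal distance between disc3_mid and disc4_mid below 0.005 m and z of each of disc1_mid, disc2_mid, disc3_mid, disc4_mid in the frame of plate below 0.04 m and z of each of disc2_mid, disc3_mid in the frame of disc1_mid above 0.007 m and z of each of disc3_mid, disc4_mid in the frame of disc2_mid above 0.007 m and z of disc4_mid in the frame of disc3_mid above 0.007 m), for 0.3 s.
2. after that, the carriage is fully home (value of joint carriage above 0.106 m), for 0.2 s.
At the end, for the whole second after the job is handed in: Discs flat on the faceplate, larger below smaller, centres within 8 mm of the plate's and 5 mm of the next size's; carriage within 4 mm of home; feet upright on the rack, within 12 mm of its middle line, wholly on the deck, each at most 112 mm (centres) from a neighbour (all of step 1 and x of foot1_mid in the frame of rack_mid between -0.11 and 0.11 m and y of foot1_mid in the frame of rack_mid between -0.012 and 0.012 m and z of foot1_mid in the frame of rack_mid between 0.014 and 0.026 m and angle between each of foot1_mid, foot2_mid, foot3_mid's own z axis and vertical below 0.08 rad and x of foot2_mid in the frame of rack_mid between -0.11 and 0.11 m and y of foot2_mid in the frame of rack_mid between -0.012 and 0.012 m and z of foot2_mid in the frame of rack_mid between 0.014 and 0.026 m and x of foot3_mid in the frame of rack_mid between -0.11 and 0.11 m and y of foot3_mid in the frame of rack_mid between -0.012 and 0.012 m and z of foot3_mid in the frame of rack_mid between 0.014 and 0.026 m and (horizontal distance between foot1_mid and foot2_mid below 0.112 m or horizontal distance between foot1_mid and foot3_mid below 0.112 m) and (horizontal distance between foot2_mid and foot1_mid below 0.112 m or horizontal distance between foot2_mid and foot3_mid below 0.112 m) and (horizontal distance between foot3_mid and foot1_mid below 0.112 m or horizontal distance between foot3_mid and foot2_mid below 0.112 m) and value of joint carriage above 0.106 m); the robot touches nothing.
It fails at once if one of the bystanders is moved by more than 30 mm (distance of any of nozzle, dip_tin, brush, hammer, magnet, spray, pliers from where it was at the start of the episode above 0.03 m).
Of foot2, foot3 only 1 to 2 are there at a start; the rules pass over those that are not, and their reading is None.
Of disc1, disc2, disc3, disc4 only 3 to 4 are there at a start; the rules pass over those that are not, and their reading is None.
At some moment in a run one of foot1, foot2, foot3 may be knocked a few centimetres aside while the robot is not near it.
It also fails if it takes over 210 s, if anything falls off the work surface, if the arm or the gripper's body presses on something with over 40 N, if the wrist force passes 120 N, or if a joint passes its speed limit or range.

## Robot

A 7-joint arm with a two-finger parallel gripper is mounted at the origin on the work surface. World frame = base frame: x ahead of the robot, y to its left, z up, the work surface at z = 0. Lengths are in m, angles in rad, forces in N, time in s.
With the tool pointing down it reaches from about 0.425 to 0.875 m from the base axis. Payload 4.7 kg.
Tool frame: the origin (TCP) lies at the very end of the fingers, on their centre line; the grasp point (between the pads) lies 19 mm behind it (grip_point_offset is the distance from the TCP to the grasp point, in m); x points along the fingers, z is the direction in which the jaws open and shut, and the axes are right-handed (so a half turn about x gives the same grasp; the last joint's range is limited). The gripper opens to 87 mm and grips with 3 to 60 N. Pads are 19 mm wide; open, the fingers measure 117 mm over their backs; the gripper's body (75 mm by 190 mm) begins 51 mm behind the grasp point.
Start: joints at [-1.125, 0.321, -0.07, 1.45, 0.023, 1.371, -0.057], TCP at [0.272, 0.59, 0.223] pointing down, gripper open.
Joint ranges: [-2.86, 2.86], [-0.3, 2.09], [-1.38, 1.24], [0.06, 2.45], [-1.56, 4.7], [0.09, 2.05], [-2.69, 2.69]. Speed limits (rad/s): [2.57, 2.57, 3.14, 3.14, 3.14, 3.14, 3.14].

## Interface

Orientations are given as a rotation vector (axis times angle).
In Python, from bench import get_state, get_image, calibration, close_job, grip_point_offset gives the robot as it stands.
- The arm moves only by the tool play_rows, never from a script. Its argument "targets" is a list of rows, each an object with "claw": the closure, from 0 (fully open) to 1 (shut); "linear": the shift along the tool's x, y, z as a fraction of full scale, a list of three; "rotation": the turn, a rotation vector about the tool's x, y, z as a fraction of full scale, a list of three. In form: [{"claw": claw, "linear": [x, y, z], "rotation": [wx, wy, wz]}, ...]. A call has 1 to 10 rows; each row shifts and turns the pose as measured when the row begins, along the tool's axes as they then stand; what a row does not reach is not made up. Full scale, the value 1, is 2.5 cm for a shift and 90 degrees for a turn. A row lasts 1/12 s, in which the tool goes at most 41.7 mm and 7.16 degrees, less where a joint would pass 70% of its speed; a pose out of reach is approached as far as the arm can. A call with a number of a shift or a turn outside -1 to 1 is refused whole. A call with a gripper value outside its range is refused whole. The fingers move at their own pace and stop on an object; "newtons" is the grip in N (left out, the last holds). Time passes only in rows, so rows that do not move let the fingers close. It gives the time, the measured TCP pose, the force and the opening at its end, in the units of the state.
- get_state(): the state, without advancing time (a new reading comes with each control period).
- get_image(name): name is "scene" or "top"; returns the picture (420x560x3 uint8, blue, green, red); there is no depth.
- calibration(name): a dict with "fx", "fy", "cx", "cy" (pixels), "rvec" (rotation vector, rad) and "tvec" (3), from world to camera coordinates, as OpenCV has them. Camera axes: x right, y down, z forward; pixel columns grow to the right and rows downward; lengths in m; the calibration is good to about 2 mm. A picture is of the moment at which its call begins. calibration takes no time and is no camera call.
- close_job(): hands the job in, once; it reports no verdict.
The state is a dict: "time": time; "joint_positions": joint angles; "qd": joint speeds; "joint_torque": joint torques, N m; "position": TCP position; "tool_rot": TCP orientation; "ft_force": force on the tool from outside, world axes, zero at the start; "torque": the same for the moment, N m; "grip_width": opening from 0.0 (shut) to 1.0 (fully open).
Only numpy, scipy, OpenCV 4.12 (cv2) and the standard library are available. Lean on these libraries where they do the work, as an engineer would, in place of code of your own. Each camera call takes 0.05 s, during which the arm holds its last target. There are 200 camera calls.

## Working session

There is one attempt and no reset: what is moved stays moved. The work goes in short steps, Python scripts to look and compute and a tool call to move; the robot and the scene stay as the last step left them, time stands still between calls to the robot, and variables do not carry over. Pictures are saved under pics/ and viewed, about 12 in all and at most 16, crops included, and the job is handed in when it is done.

Besides the shell and the picture viewer there is one more tool, called as name(argument=value, ...) on one line, values as JSON. play_rows: Moves the arm, as the interface text tells. Shift numbers are shares of 2.5 cm and turn numbers shares of 90 degrees, none past 1 either way. Its arguments: {"type":"object","properties":{"targets":{"type":"array"},"newtons":{"type":"number"}},"required":["targets"]}

```bash
ls; mkdir -p pics; python3 - <<'E'
from bench import *
import cv2
print(get_state(), grip_point_offset)
for n in("top","scene"):
    print(n,calibration(n)); cv2.imwrite(f"pics/{n}0.png",get_image(n))
E
```

```text
pics
{'time': 0.0, 'joint_positions': array([-1.12490424,  0.32184498, -0.07005866,  1.4517038 ,  0.02260435,
        1.37078892, -0.05690108]), 'qd': array([ 0.00029448,  0.00060309,  0.00148202,  0.00193395,  0.00052428,
        0.0010224 , -0.00056915]), 'joint_torque': array([ 1.09165820e-03, -4.91306126e+01, -4.03330754e-01, -3.12517869e+01,
       -6.40367414e-02,  4.38136433e-02,  1.66299019e-04]), 'position': array([0.27184966, 0.58979894, 0.22143258]), 'tool_rot': array([-0.88668749,  1.38469311,  0.88480097]), 'ft_force': array([0.64531503, 0.54283485, 0.7281237 ]), 'torque': array([-0.01368395,  0.02086631,  0.0105136 ]), 'grip_width': 1.002269818545958} 0.0187
top {'fx': 460.80176398438056, 'fy': 460.80176398438056, 'cx': 279.93306754475867, 'cy': 206.38130165692945, 'rvec': array([ 2.17694175, -2.19551149,  0.11912859]), 'tvec': array([-0.01206305,  0.54098777,  1.37405857])}
scene {'fx': 421.67208753350013, 'fy': 421.67208753350013, 'cx': 282.32081441838875, 'cy': 206.610246204116, 'rvec': array([ 0.73858787,  2.76100632, -0.86984124]), 'tvec': array([ 0.45644082, -0.15527968,  1.29425219])}
```

View pics/top0.png

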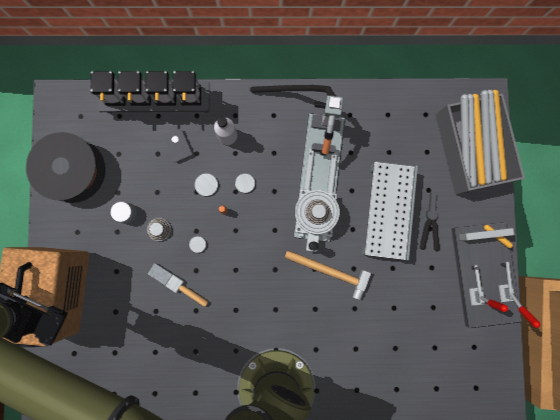

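View pics/scene0.png

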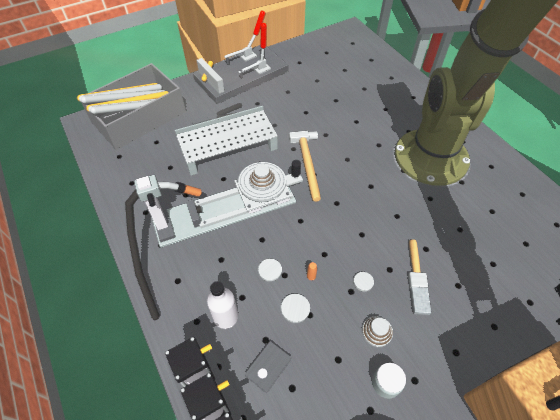

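The top view shows foot1 on the plate at about (318,211), foot2 at (159,229) and three discs at (206,185), (245,183) and (198,244). The nozzle is at (222,209) and the rack at (391,211). Next I'll take enlarged crops and project them.

```bash
cat > h.py <<'E'
import cv2, numpy as np
from bench import *
from scipy.spatial.transform import Rotation as R
def cam(n):
    c=calibration(n); return np.array([[c['fx'],0,c['cx']],[0,c['fy'],c['cy']],[0,0,1.]]),R.from_rotvec(c['rvec']).as_matrix(),np.array(c['tvec'])
def w(n,u,v,z):
    K,r,t=cam(n); d=r.T@np.linalg.solve(K,[u,v,1.]); o=-r.T@t
    return o+d*(z-o[2])/d[2]
def px(n,p):
    K,r,t=cam(n); q=K@(r@np.array(p)+t); return q[:2]/q[2]
def crop(img,name,x0,y0,x1,y1,s):
    c=cv2.resize(img[y0:y1,x0:x1],None,fx=s,fy=s,interpolation=cv2.INTER_CUBIC)
    for u in range(x0-x0%-20,x1,20): cv2.putText(c,str(u),((u-x0)*s,10),0,.35,(0,255,255)); cv2.line(c,((u-x0)*s,12),((u-x0)*s,20),(0,255,255))
    for v in range(y0-y0%-20,y1,20): cv2.putText(c,str(v),(0,(v-y0)*s),0,.35,(0,255,255)); cv2.line(c,(25,(v-y0)*s),(32,(v-y0)*s),(0,255,255))
    cv2.imwrite(f"pics/{name}.png",c)
def blob(img,n,u,v,z,rad=28,th=150):
    g=cv2.cvtColor(img,cv2.COLOR_BGR2GRAY); m=np.zeros_like(g); cv2.circle(m,(u,v),rad,255,-1)
    b=((g>th)&(m>0)).astype(np.uint8); k,l,s,c=cv2.connectedComponentsWithStats(b)
    i=l[v,u]; 
    if i==0: return None
    p=w(n,*c[i],z); f=abs(calibration(n)['fx']); dist=(cam(n)[1]@p+cam(n)[2])[2]
    return c[i].round(1),p.round(4),round(2*np.sqrt(s[i,4]/np.pi)*dist/f*1e3,1)
E
python3 - <<'E'
from h import *
t=get_image("top")
for (u,v,z) in [(206,185,.01),(245,183,.01),(198,244,.01)]: 
  for th in (110,140,170): print(blob(t,"top",u,v,z,20,th))
for (u,v,z) in [(318,211,.118),(159,229,.04),(121,212,.055)]:
  for th in (140,170): print(blob(t,"top",u,v,z,14,th), w("top",u,v,z).round(3))
print(w("top",391,211,.06),w("top",222,209,.06))
crop(t,"c1",100,160,260,270,5); crop(t,"c2",280,90,430,290,4) 
E
python3 -c "
import cv2;a=cv2.imread('pics/c2.png');print(a.shape);cv2.imwrite('pics/c2.png',a[200:])"
```

```text
(array([205.6, 184. ]), array([0.6128, 0.2104, 0.01  ]), np.float64(72.2))
(array([205.7, 184.2]), array([0.6121, 0.2103, 0.01  ]), np.float64(70.2))
(array([205.5, 184.3]), array([0.6119, 0.2108, 0.01  ]), np.float64(67.6))
(array([244.5, 182.6]), array([0.6162, 0.0914, 0.01  ]), np.float64(62.0))
(array([244.5, 182.7]), array([0.6159, 0.0912, 0.01  ]), np.float64(60.0))
(array([244.3, 182.8]), array([0.6158, 0.0919, 0.01  ]), np.float64(57.5))
(array([196.9, 243.9]), array([0.4298, 0.2358, 0.01  ]), np.float64(52.1))
(array([197., 244.]), array([0.4294, 0.2355, 0.01  ]), np.float64(50.3))
(array([196.9, 243.9]), array([0.4297, 0.2359, 0.01  ]), np.float64(47.4))
(array([318.3, 210.6]), array([ 0.5198, -0.1233,  0.118 ]), np.float64(40.2)) [ 0.519 -0.122  0.118]
(array([318.2, 210.7]), array([ 0.5193, -0.123 ,  0.118 ]), np.float64(37.5)) [ 0.519 -0.122  0.118]
(array([154.7, 228.6]), array([0.476 , 0.3563, 0.04  ]), np.float64(43.9)) [0.475 0.344 0.04 ]
(array([155.3, 228.6]), array([0.4759, 0.3546, 0.04  ]), np.float64(38.4)) [0.475 0.344 0.04 ]
(array([120.2, 211.3]), array([0.5272, 0.4543, 0.055 ]), np.float64(60.2)) [0.525 0.452 0.055]
(array([120.3, 211.3]), array([0.5272, 0.454 , 0.055 ]), np.float64(58.8)) [0.525 0.452 0.055]
[ 0.52142889 -0.34541157  0.06      ] [0.53123921 0.15490353 0.06      ]
(800, 600, 3)
```

View pics/c1.png

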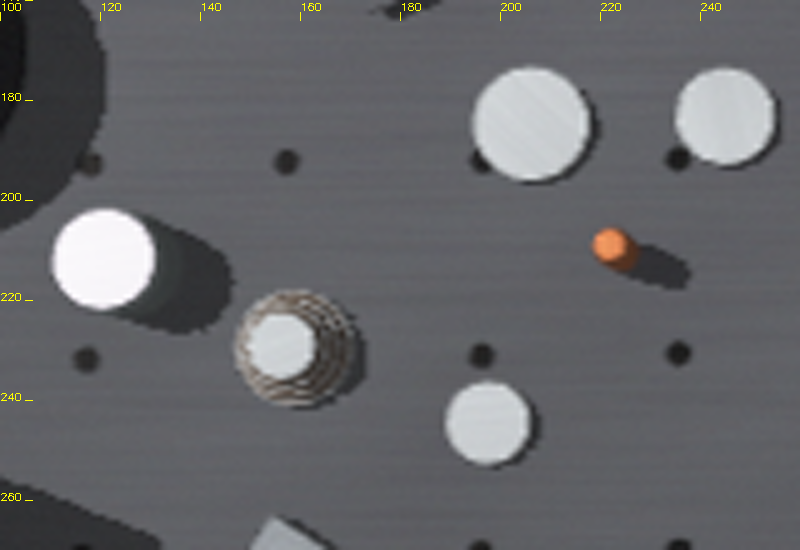

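View pics/c2.png

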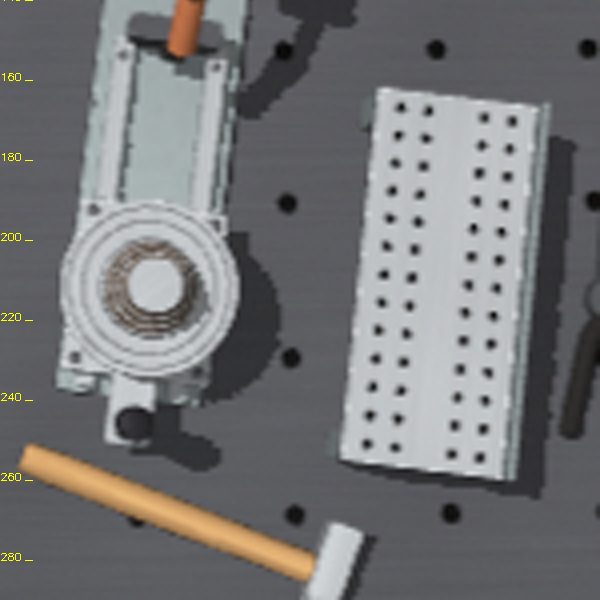

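The three discs measure 70, 60 and 50 mm, so the 40 mm one is absent. Only one extra foot is present. The rack's lip is on its right (-y) edge, and foot2's top sits at about (156,229). Next I'll work out the frames and the slide direction.

```bash
cat >> h.py <<'E'
def plan(x,y,z=None,jaw=None,rpy=True):
    """print tool-frame shift (units 2.5cm) and rotation (tool x, units 90deg) to reach; jaw = world angle (deg) of jaw axis"""
    s=get_state(); M=R.from_rotvec(s['tool_rot']); p=s['position']; z=p[2] if z is None else z
    d=M.inv().apply(np.array([x,y,z])-p)
    Z=M.as_matrix()[:,2]; a=np.degrees(np.arctan2(Z[1],Z[0]))
    print('t',round(s['time'],2),'tcp',p.round(4),'x-axis',M.as_matrix()[:,0].round(3),'y',M.as_matrix()[:,1].round(3),'jaw',a.round(2),'grip',round(s['grip_width']*87,1),'F',s['ft_force'].round(1))
    a0=a if jaw is None else jaw; k=round((a-a0)/180); a0=a0+180*k
    yv=np.array([np.cos(np.radians(a0)),np.sin(np.radians(a0)),0]); X=np.array([0,0,-1.]); T=np.c_[X,np.cross(yv,X),yv]
    rv=(M.inv()*R.from_matrix(T)).as_rotvec()
    print('shift units',(d/.025).round(3),'mm',(d*1e3).round(1),'rot units',(rv/(np.pi/2)).round(4),'deg',np.degrees(rv).round(2))
E
python3 - <<'E'
from h import *
plan(.4755,.353,.1)
print(get_state()['joint_positions'].round(2))
print('foot2 base',w("top",159.3,229.7,0), 'top', w("top",155.6,228.6,.04))
P=w("top",317.2,211.6,.078);print('plate',P)
for z in(.06,.07,.08,.09,.1): h=w("top",313.1,244.9,z); print(z,h.round(4),np.linalg.norm((h-P)[:2]).round(4),np.degrees(np.arctan2(*(P-h)[1::-1])).round(1), px("scene",h).round(1))
f=lambda x,y:w("top",280+x/4-.4,140+y/4-.4,.06)
c=[f(*q) for q in((401,107),(512,121),(367,443),(480,458))]
print('rack',np.mean(c,0),[np.degrees(np.arctan2(*(c[i]-c[i+2])[1::-1])).round(1) for i in(0,1)])
e=[f(*q) for q in((379,88),(540,108),(341,460),(513,480))]; print(np.mean(e,0), np.linalg.norm(e[0]-e[2]),np.linalg.norm(e[0]-e[1]),[np.degrees(np.arctan2(*(e[i]-e[i+2])[1::-1])).round(1) for i in(0,1)])
E
```

```text
t 0.15 tcp [0.2719 0.59   0.2217] x-axis [-0.001 -0.001 -1.   ] y [-0.908  0.418 -0.   ] jaw 65.26 grip 87.0 F [-0.2 -0.7  0.1]
shift units [  4.877 -11.363  -5.193] mm [ 121.9 -284.1 -129.8] rot units [ 0.     -0.0009  0.    ] deg [ 0.   -0.08  0.  ]
[-1.12  0.32 -0.07  1.45  0.02  1.37 -0.06]
foot2 base [0.47424035 0.35223231 0.        ] top [0.47601415 0.35362762 0.04      ]
plate [ 0.51998886 -0.12413268  0.078     ]
0.06 [ 0.4233 -0.1123  0.06  ] 0.0974 -7.0 [294.3 172.3]
0.07 [ 0.4233 -0.1114  0.07  ] 0.0975 -7.5 [294.5 170.2]
0.08 [ 0.4233 -0.1104  0.08  ] 0.0977 -8.1 [294.8 168.1]
0.09 [ 0.4232 -0.1095  0.09  ] 0.0979 -8.6 [295.1 166. ]
0.1 [ 0.4232 -0.1086  0.1   ] 0.098 -9.1 [295.3 163.8]
rack [ 0.52498883 -0.34145694  0.06      ] [np.float64(-7.4), np.float64(-7.3)]
[ 0.52389291 -0.34387299  0.06      ] 0.2788975723905182 0.1217566552454632 [np.float64(-7.3), np.float64(-6.1)]
```

play_rows(targets=[{"claw": 0, "linear": [0, -0.5, -0.23], "rotation": [0, 0, 0]}, {"claw": 0, "linear": [0.2, -1, -0.457], "rotation": [0, 0, 0]}, {"claw": 0, "linear": [0.2, -1, -0.457], "rotation": [0, 0, 0]}, {"claw": 0.3, "linear": [0.2, -1, -0.457], "rotation": [0, 0, 0]}, {"claw": 0.3, "linear": [0.2, -1, -0.457], "rotation": [0, 0, 0]}, {"claw": 0.3, "linear": [0.2, -1, -0.457], "rotation": [0, 0, 0]}, {"claw": 0.3, "linear": [0.2, -1, -0.457], "rotation": [0, 0, 0]}, {"claw": 0.3, "linear": [0.2, -1, -0.457], "rotation": [0, 0, 0]}, {"claw": 0.3, "linear": [0.2, -1, -0.457], "rotation": [0, 0, 0]}, {"claw": 0.3, "linear": [0.2, -1, -0.457], "rotation": [0, 0, 0]}], newtons=40)

```text
time: 0.98
position: [0.4368, 0.4139, 0.1877]
tool_rot: [-0.87, 1.341, 0.947]
ft_force: [0.0, 0.2, -0.5]
grip_width: 0.708
```

```bash
python3 -c "
from h import *
plan(.476,.3532,.1)"
```

```text
t 0.98 tcp [0.4368 0.4139 0.1877] x-axis [-0.002  0.055 -0.998] y [-0.922  0.385  0.023] jaw 67.25 grip 61.6 F [ 0.   0.2 -0.5]
shift units [ 3.366 -2.465 -1.807] mm [ 84.1 -61.6 -45.2] rot units [ 0.0004  0.0318 -0.0149] deg [ 0.03  2.86 -1.34]
```

play_rows(targets=[{"claw": 0.3, "linear": [0.4, -0.8, -0.6], "rotation": [0, 0.03, -0.015]}, {"claw": 0.3, "linear": [0.4, -0.8, -0.6], "rotation": [0, 0, 0]}, {"claw": 0.3, "linear": [0.5, -0.7, -0.5], "rotation": [0, 0, 0]}, {"claw": 0.3, "linear": [0.5, 0, 0], "rotation": [0, 0, 0]}, {"claw": 0.3, "linear": [0.5, 0, 0], "rotation": [0, 0, 0]}, {"claw": 0.3, "linear": [0, 0, 0], "rotation": [0, 0, 0]}])

```text
time: 1.48
position: [0.4829, 0.3341, 0.1253]
tool_rot: [-0.904, 1.378, 0.893]
ft_force: [1.0, 0.1, -0.2]
grip_width: 0.7
```

```bash
python3 -c "
from h import *
plan(.476,.3532,.1);plan(.476,.3532,.032)"
```

```text
t 1.48 tcp [0.4829 0.3341 0.1253] x-axis [ 0.004 -0.006 -1.   ] y [-0.915  0.403 -0.006] jaw 66.21 grip 60.9 F [ 1.   0.1 -0.2]
shift units [1.008 0.568 0.592] mm [25.2 14.2 14.8] rot units [ 0.     -0.0025  0.0036] deg [ 0.   -0.23  0.32]
t 1.48 tcp [0.4829 0.3341 0.1253] x-axis [ 0.004 -0.006 -1.   ] y [-0.915  0.403 -0.006] jaw 66.21 grip 60.9 F [ 1.   0.1 -0.2]
shift units [3.728 0.583 0.603] mm [93.2 14.6 15.1] rot units [ 0.     -0.0025  0.0036] deg [ 0.   -0.23  0.32]
```

play_rows(targets=[{"claw": 0.3, "linear": [0.3, 0.5, 0.5], "rotation": [0, 0, 0]}, {"claw": 0.3, "linear": [0.4, 0.1, 0.1], "rotation": [0, 0, 0]}, {"claw": 0.3, "linear": [0.4, 0, 0], "rotation": [0, 0, 0]}, {"claw": 0.3, "linear": [0, 0, 0], "rotation": [0, 0, 0]}, {"claw": 0.3, "linear": [0, 0, 0], "rotation": [0, 0, 0]}])

```text
time: 1.9
position: [0.4728, 0.3562, 0.0955]
tool_rot: [-0.907, 1.377, 0.898]
ft_force: [0.2, 0.7, -0.6]
grip_width: 0.7
```

```bash
python3 -c "
from h import *
plan(.476,.3532,.032)
print(get_state()['qd'].round(3))"
```

```text
t 1.9 tcp [0.4728 0.3562 0.0955] x-axis [ 0.002 -0.006 -1.   ] y [-0.917  0.399 -0.004] jaw 66.51 grip 60.9 F [ 0.2  0.7 -0.6]
shift units [ 2.542 -0.155 -0.05 ] mm [63.5 -3.9 -1.3] rot units [ 0.     -0.0028  0.0026] deg [ 0.   -0.25  0.23]
[-0.007  0.014 -0.008  0.019 -0.001 -0.005  0.005]
```

play_rows(targets=[{"claw": 0.3, "linear": [0.4, -0.13, -0.05], "rotation": [0, 0, 0]}, {"claw": 0.3, "linear": [0.6, 0, 0], "rotation": [0, 0, 0]}, {"claw": 0.3, "linear": [0.5, 0, 0], "rotation": [0, 0, 0]}, {"claw": 0.3, "linear": [0.4, 0, 0], "rotation": [0, 0, 0]}, {"claw": 0.3, "linear": [0.2, 0, 0], "rotation": [0, 0, 0]}, {"claw": 0.3, "linear": [0, 0, 0], "rotation": [0, 0, 0]}, {"claw": 0.3, "linear": [0, 0, 0], "rotation": [0, 0, 0]}])

```text
time: 2.48
position: [0.4784, 0.3521, 0.041]
tool_rot: [-0.907, 1.373, 0.896]
ft_force: [-0.2, 0.2, -0.2]
grip_width: 0.699
```

```bash
python3 -c "
from h import *
plan(.476,.3532,.032)
t=get_image('top'); s=get_image('scene'); crop(s,'c3',310,270,450,380,5)"
```

```text
t 2.48 tcp [0.4784 0.3521 0.041 ] x-axis [ 0.006 -0.004 -1.   ] y [-0.917  0.399 -0.007] jaw 66.47 grip 60.8 F [-0.2  0.2 -0.2]
shift units [0.361 0.108 0.004] mm [9.  2.7 0.1] rot units [ 0.     -0.0011  0.0045] deg [ 0.   -0.1   0.41]
```

View pics/c3.png

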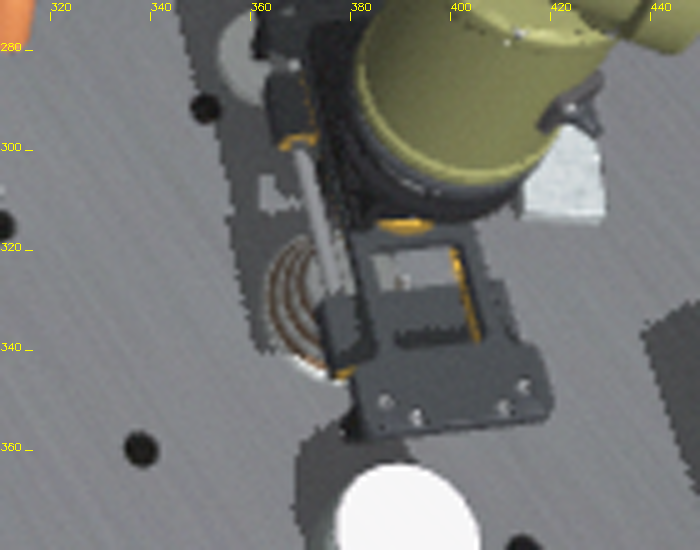

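The fingers straddle foot2's top tier (ring centre near (372,325)), and the tin at (390,375) is clear. I'll lower and grip.

play_rows(targets=[{"claw": 0.3, "linear": [0.17, 0.05, 0], "rotation": [0, 0, 0]}, {"claw": 0.3, "linear": [0.15, 0.05, 0], "rotation": [0, 0, 0]}, {"claw": 0.6, "linear": [0, 0, 0], "rotation": [0, 0, 0]}, {"claw": 0.8, "linear": [0, 0, 0], "rotation": [0, 0, 0]}, {"claw": 0.8, "linear": [0, 0, 0], "rotation": [0, 0, 0]}, {"claw": 0.8, "linear": [0, 0, 0], "rotation": [0, 0, 0]}, {"claw": 0.8, "linear": [-0.1, 0, 0], "rotation": [0, 0, 0]}, {"claw": 0.8, "linear": [-0.2, 0, 0], "rotation": [0, 0, 0]}, {"claw": 0.8, "linear": [-0.3, 0, 0], "rotation": [0, 0, 0]}], newtons=50)

```text
time: 3.33
position: [0.473, 0.3505, 0.0454]
tool_rot: [-0.909, 1.381, 0.896]
ft_force: [0.0, -0.4, -8.2]
grip_width: 0.436
```

```bash
python3 -c "
from h import *
plan(.476,.3532,.16)
c=np.array([.525,-.3425]);u=np.array([np.cos(np.radians(-7.3)),np.sin(np.radians(-7.3))])
for s in(.05,-.05): print(c+s*u)
plan(*(c+.05*u),.16)"
```

```text
t 3.33 tcp [0.473  0.3505 0.0454] x-axis [ 0.   -0.01 -1.  ] y [-0.917  0.399 -0.004] jaw 66.48 grip 38.0 F [ 0.  -0.4 -8.2]
shift units [-4.584 -0.087  0.105] mm [-114.6   -2.2    2.6] rot units [ 0.     -0.0057  0.0026] deg [ 0.   -0.51  0.23]
[ 0.57459472 -0.34885323]
[ 0.47540528 -0.33614677]
t 3.33 tcp [0.473  0.3505 0.0454] x-axis [ 0.   -0.01 -1.  ] y [-0.917  0.399 -0.004] jaw 66.48 grip 38.0 F [ 0.  -0.4 -8.2]
shift units [ -4.308 -14.911 -24.069] mm [-107.7 -372.8 -601.7] rot units [ 0.     -0.0057  0.0026] deg [ 0.   -0.51  0.23]
```

play_rows(targets=[{"claw": 0.8, "linear": [-0.8, 0, 0], "rotation": [0, 0, 0]}, {"claw": 0.8, "linear": [-1, 0, 0], "rotation": [0, 0, 0]}, {"claw": 0.8, "linear": [-1, -0.1, -0.2], "rotation": [0, 0, 0]}, {"claw": 0.8, "linear": [-1, -0.3, -0.5], "rotation": [0, 0, 0]}, {"claw": 0.8, "linear": [-0.5, -0.5, -0.8], "rotation": [0, 0, 0]}, {"claw": 0.8, "linear": [0, -0.62, -1], "rotation": [0, 0, 0]}, {"claw": 0.8, "linear": [0, -0.62, -1], "rotation": [0, 0, 0]}, {"claw": 0.8, "linear": [0, -0.62, -1], "rotation": [0, 0, 0]}, {"claw": 0.8, "linear": [0, -0.62, -1], "rotation": [0, 0, 0]}, {"claw": 0.8, "linear": [0, -0.62, -1], "rotation": [0, 0, 0]}])

```text
time: 4.17
position: [0.4935, 0.1669, 0.1579]
tool_rot: [-0.918, 1.379, 0.918]
ft_force: [1.0, 0.6, -8.1]
grip_width: 0.433
```

```bash
python3 -c "
from h import *
plan(.5746,-.3489,.16,66)"
```

```text
t 4.17 tcp [0.4935 0.1669 0.1579] x-axis [-0.008 -0.006 -1.   ] y [-0.925  0.381  0.005] jaw 67.6 grip 37.7 F [ 1.   0.6 -8.1]
shift units [ 8.0000e-03 -1.0860e+01 -1.7838e+01] mm [ 2.000e-01 -2.715e+02 -4.460e+02] rot units [ 0.0178 -0.0054 -0.0033] deg [ 1.6  -0.49 -0.3 ]
```

play_rows(targets=[{"claw": 0.8, "linear": [-0.4, -0.62, -1], "rotation": [0, 0, 0]}, {"claw": 0.8, "linear": [-0.5, -0.62, -1], "rotation": [0, 0, 0]}, {"claw": 0.8, "linear": [-0.4, -0.62, -1], "rotation": [0.01, 0, 0]}, {"claw": 0.8, "linear": [0, -0.62, -1], "rotation": [0, 0, 0]}, {"claw": 0.8, "linear": [0, -0.62, -1], "rotation": [0, 0, 0]}, {"claw": 0.8, "linear": [0, -0.62, -1], "rotation": [0, 0, 0]}, {"claw": 0.8, "linear": [0, -0.62, -1], "rotation": [0, 0, 0]}, {"claw": 0.8, "linear": [0, -0.62, -1], "rotation": [0, 0, 0]}, {"claw": 0.8, "linear": [0, -0.62, -1], "rotation": [0, 0, 0]}, {"claw": 0.8, "linear": [0, -0.62, -1], "rotation": [0, 0, 0]}])

```text
time: 5.0
position: [0.5332, -0.1368, 0.1918]
tool_rot: [-0.903, 1.386, 0.912]
ft_force: [0.9, -0.4, -7.5]
grip_width: 0.437
```

```bash
python3 -c "
from h import *
plan(.5746,-.3489,.16,66)"
```

```text
t 5.0 tcp [ 0.5332 -0.1368  0.1918] x-axis [-0.013 -0.001 -1.   ] y [-0.919  0.394  0.011] jaw 66.8 grip 38.0 F [ 0.9 -0.4 -7.5]
shift units [ 1.263 -4.879 -7.136] mm [  31.6 -122.  -178.4] rot units [ 0.0089 -0.004  -0.0071] deg [ 0.8  -0.36 -0.64]
```

play_rows(targets=[{"claw": 0.8, "linear": [0, -0.7, -1], "rotation": [0.005, 0, 0]}, {"claw": 0.8, "linear": [0, -0.7, -1], "rotation": [0, 0, 0]}, {"claw": 0.8, "linear": [0, -0.7, -1], "rotation": [0, 0, -0.006]}, {"claw": 0.8, "linear": [0, -0.7, -1], "rotation": [0, 0, 0]}, {"claw": 0.8, "linear": [0.1, -0.6, -0.9], "rotation": [0, 0, 0]}, {"claw": 0.8, "linear": [0.2, -0.5, -0.7], "rotation": [0, 0, 0]}, {"claw": 0.8, "linear": [0.2, -0.3, -0.4], "rotation": [0, 0, 0]}, {"claw": 0.8, "linear": [0.2, -0.2, -0.3], "rotation": [0, 0, 0]}, {"claw": 0.8, "linear": [0.2, 0, 0], "rotation": [0, 0, 0]}, {"claw": 0.8, "linear": [0.1, 0, 0], "rotation": [0, 0, 0]}])

```text
time: 5.83
position: [0.5669, -0.3377, 0.1622]
tool_rot: [-0.895, 1.389, 0.9]
ft_force: [-0.4, 1.4, -8.9]
grip_width: 0.435
```

```bash
python3 -c "
from h import *
plan(.5746,-.3489,.1,66)"
```

```text
t 5.83 tcp [ 0.5669 -0.3377  0.1622] x-axis [-0.01  -0.003 -1.   ] y [-0.914  0.406  0.008] jaw 66.04 grip 37.8 F [-0.4  1.4 -8.9]
shift units [ 2.487 -0.481 -0.267] mm [ 62.2 -12.   -6.7] rot units [ 0.0005 -0.0042 -0.0051] deg [ 0.04 -0.38 -0.46]
```

play_rows(targets=[{"claw": 0.8, "linear": [0.3, -0.3, -0.2], "rotation": [0, -0.004, -0.005]}, {"claw": 0.8, "linear": [0.5, -0.15, -0.1], "rotation": [0, 0, 0]}, {"claw": 0.8, "linear": [0.6, 0, 0], "rotation": [0, 0, 0]}, {"claw": 0.8, "linear": [0.5, 0, 0], "rotation": [0, 0, 0]}, {"claw": 0.8, "linear": [0.3, 0, 0], "rotation": [0, 0, 0]}, {"claw": 0.8, "linear": [0.15, 0, 0], "rotation": [0, 0, 0]}, {"claw": 0.8, "linear": [0, 0, 0], "rotation": [0, 0, 0]}, {"claw": 0.8, "linear": [0, 0, 0], "rotation": [0, 0, 0]}])

```text
time: 6.5
position: [0.5771, -0.3399, 0.0953]
tool_rot: [-0.898, 1.371, 0.91]
ft_force: [-0.4, -0.6, -5.6]
grip_width: 0.434
```

```bash
python3 -c "
from h import *
plan(.5746,-.3489,.093,66)"
```

```text
t 6.5 tcp [ 0.5771 -0.3399  0.0953] x-axis [-0.001  0.008 -1.   ] y [-0.918  0.396  0.004] jaw 66.67 grip 37.7 F [-0.4 -0.6 -5.6]
shift units [ 0.091 -0.051 -0.37 ] mm [ 2.3 -1.3 -9.3] rot units [ 0.0075  0.0045 -0.0028] deg [ 0.67  0.41 -0.25]
```

play_rows(targets=[{"claw": 0.8, "linear": [-0.1, -0.02, -0.15], "rotation": [0, 0, 0]}, {"claw": 0.8, "linear": [-0.05, -0.02, -0.2], "rotation": [0, 0, 0]}, {"claw": 0.8, "linear": [0, 0, 0], "rotation": [0, 0, 0]}, {"claw": 0.8, "linear": [0.1, 0, 0], "rotation": [0, 0, 0]}, {"claw": 0.8, "linear": [0.1, 0, 0], "rotation": [0, 0, 0]}, {"claw": 0.8, "linear": [0, 0, 0], "rotation": [0, 0, 0]}])

```text
time: 7.0
position: [0.5761, -0.3509, 0.0978]
tool_rot: [-0.901, 1.368, 0.905]
ft_force: [0.1, 0.6, -7.8]
grip_width: 0.434
```

```bash
python3 -c "
from h import *
plan(.5746,-.3489,.093,66)"
```

```text
t 7.0 tcp [ 0.5761 -0.3509  0.0978] x-axis [ 0.005  0.006 -1.   ] y [-0.918  0.396 -0.002] jaw 66.65 grip 37.7 F [ 0.1  0.6 -7.8]
shift units [0.19  0.087 0.048] mm [4.8 2.2 1.2] rot units [0.0072 0.0044 0.0013] deg [0.65 0.39 0.11]
```

Position is good, so I'll lower until contact, release and rise.

play_rows(targets=[{"claw": 0.8, "linear": [0.1, 0, 0], "rotation": [0, 0, 0]}, {"claw": 0.8, "linear": [0.1, 0, 0], "rotation": [0, 0, 0]}, {"claw": 0.8, "linear": [0.05, 0, 0], "rotation": [0, 0, 0]}, {"claw": 0.8, "linear": [0, 0, 0], "rotation": [0, 0, 0]}])

```text
time: 7.33
position: [0.5766, -0.3512, 0.0954]
tool_rot: [-0.902, 1.366, 0.904]
ft_force: [-0.0, -0.5, -7.8]
grip_width: 0.434
```

play_rows(targets=[{"claw": 0.4, "linear": [0, 0, 0], "rotation": [0, 0, 0]}, {"claw": 0.3, "linear": [0, 0, 0], "rotation": [0, 0, 0]}, {"claw": 0.3, "linear": [0, 0, 0], "rotation": [0, 0, 0]}, {"claw": 0.3, "linear": [-0.3, 0, 0], "rotation": [0, 0, 0]}, {"claw": 0.3, "linear": [-0.6, 0, 0], "rotation": [0, 0, 0]}, {"claw": 0.3, "linear": [-0.8, 0, 0], "rotation": [0, 0, 0]}, {"claw": 0.3, "linear": [-0.8, 0, 0], "rotation": [0, 0, 0]}, {"claw": 0.3, "linear": [-0.2, 0.2, 0.6], "rotation": [0, 0, 0]}])

```text
time: 8.0
position: [0.5796, -0.3417, 0.1713]
tool_rot: [-0.909, 1.364, 0.89]
ft_force: [-0.5, -0.1, 0.6]
grip_width: 0.688
```

```bash
python3 -c "
from h import *
plan(.5195,-.123,.165)
plan(.5195,-.123,.165,80)"
```

```text
t 8.0 tcp [ 0.5796 -0.3417  0.1713] x-axis [ 0.016 -0.003 -1.   ] y [-0.916  0.4   -0.016] jaw 66.42 grip 59.9 F [-0.5 -0.1  0.6]
shift units [0.185 5.708 7.054] mm [  4.6 142.7 176.3] rot units [-0.      0.0022  0.01  ] deg [-0.   0.2  0.9]
t 8.0 tcp [ 0.5796 -0.3417  0.1713] x-axis [ 0.016 -0.003 -1.   ] y [-0.916  0.4   -0.016] jaw 66.42 grip 59.9 F [-0.5 -0.1  0.6]
shift units [0.185 5.708 7.054] mm [  4.6 142.7 176.3] rot units [-0.151   0.001   0.0102] deg [-13.59   0.09   0.92]
```

play_rows(targets=[{"claw": 0.3, "linear": [0, 0.6, 0.7], "rotation": [0, 0, 0.01]}, {"claw": 0.3, "linear": [0, 0.8, 1], "rotation": [0, 0, 0]}, {"claw": 0.3, "linear": [0, 0.8, 1], "rotation": [0, 0, 0]}, {"claw": 0.3, "linear": [0, 0.8, 1], "rotation": [0, 0, 0]}, {"claw": 0.3, "linear": [0, 0.8, 1], "rotation": [0, 0, 0]}, {"claw": 0.3, "linear": [0, 0.8, 0.9], "rotation": [0, 0, 0]}, {"claw": 0.3, "linear": [0, 0.5, 0.5], "rotation": [0, 0, 0]}, {"claw": 0.3, "linear": [0, 0.2, 0.3], "rotation": [0, 0, 0]}, {"claw": 0.3, "linear": [0, 0, 0], "rotation": [0, 0, 0]}, {"claw": 0.3, "linear": [0, 0, 0], "rotation": [0, 0, 0]}])

```text
time: 8.83
position: [0.5296, -0.1378, 0.1876]
tool_rot: [-0.914, 1.351, 0.878]
ft_force: [0.2, -0.2, -0.4]
grip_width: 0.698
```

```bash
python3 -c "
from h import *
plan(.5195,-.123,.11)
t=get_image('top');crop(t,'c4',280,140,430,290,4)"
```

```text
t 8.83 tcp [ 0.5296 -0.1378  0.1876] x-axis [ 0.033 -0.005 -0.999] y [-0.915  0.401 -0.032] jaw 66.34 grip 60.8 F [ 0.2 -0.2 -0.4]
shift units [3.085 0.706 0.351] mm [77.1 17.7  8.8] rot units [-0.0001  0.0057  0.0204] deg [-0.01  0.52  1.84]
```

View pics/c4.png

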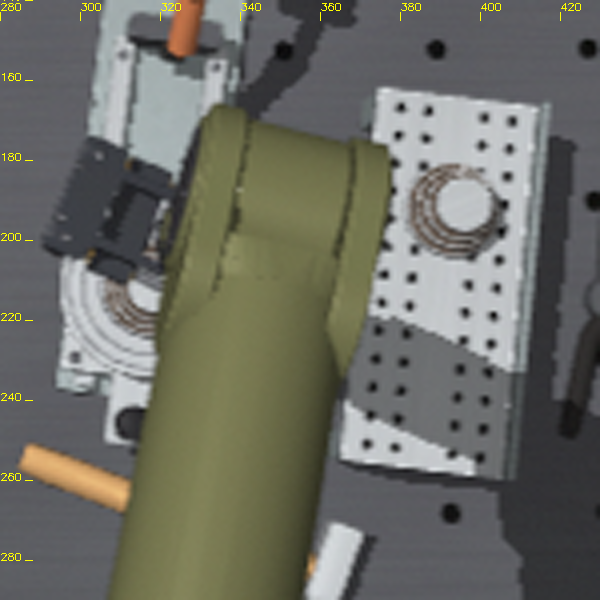

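Foot2 stands upright on the rack near its middle line (base centre at about (393.6,192.4)). Foot1 is still on the plate.

play_rows(targets=[{"claw": 0.3, "linear": [0.1, 0.4, 0.2], "rotation": [0, 0.005, 0.02]}, {"claw": 0.3, "linear": [0.3, 0.25, 0.15], "rotation": [0, 0, 0]}, {"claw": 0.3, "linear": [0.5, 0, 0], "rotation": [0, 0, 0]}, {"claw": 0.3, "linear": [0.5, 0, 0], "rotation": [0, 0, 0]}, {"claw": 0.3, "linear": [0.4, 0, 0], "rotation": [0, 0, 0]}, {"claw": 0.3, "linear": [0.3, 0, 0], "rotation": [0, 0, 0]}, {"claw": 0.3, "linear": [0, 0, 0], "rotation": [0, 0, 0]}, {"claw": 0.3, "linear": [0, 0, 0], "rotation": [0, 0, 0]}])

```text
time: 9.55
position: [0.5198, -0.1349, 0.1316]
tool_rot: [-0.893, 1.382, 0.88]
ft_force: [0.4, -0.6, -0.4]
grip_width: 0.704
```

```bash
python3 -c "
from h import *
plan(.5195,-.123,.11)
print(w('top',393.6,192.4,.065))"
```

```text
t 9.55 tcp [ 0.5198 -0.1349  0.1316] x-axis [ 0.005 -0.006 -1.   ] y [-0.909  0.417 -0.007] jaw 65.36 grip 61.2 F [ 0.4 -0.6 -0.4]
shift units [0.861 0.214 0.433] mm [21.5  5.4 10.8] rot units [ 0.     -0.0023  0.0044] deg [ 0.   -0.2   0.39]
[ 0.57633786 -0.35354642  0.065     ]
```

play_rows(targets=[{"claw": 0.3, "linear": [0, 0.15, 0.25], "rotation": [0, 0, 0]}, {"claw": 0.3, "linear": [0, 0.05, 0.15], "rotation": [0, 0, 0]}, {"claw": 0.3, "linear": [0, 0, 0], "rotation": [0, 0, 0]}, {"claw": 0.3, "linear": [0, 0, 0], "rotation": [0, 0, 0]}])

```text
time: 9.88
position: [0.5203, -0.1232, 0.1328]
tool_rot: [-0.893, 1.38, 0.878]
ft_force: [-0.6, 1.0, 0.1]
grip_width: 0.704
```

```bash
python3 -c "
from h import *
plan(.5195,-.123,.11)"
```

```text
t 9.88 tcp [ 0.5203 -0.1232  0.1328] x-axis [ 0.007 -0.006 -1.   ] y [-0.909  0.418 -0.009] jaw 65.31 grip 61.2 F [-0.6  1.   0.1]
shift units [ 0.91   0.039 -0.004] mm [22.8  1.  -0.1] rot units [ 0.     -0.0019  0.0057] deg [ 0.   -0.17  0.51]
```

play_rows(targets=[{"claw": 0.3, "linear": [0.3, 0.02, 0], "rotation": [0, 0, 0.005]}, {"claw": 0.3, "linear": [0.35, 0, 0], "rotation": [0, 0, 0]}, {"claw": 0.3, "linear": [0.2, 0, 0], "rotation": [0, 0, 0]}, {"claw": 0.3, "linear": [0.05, 0, 0], "rotation": [0, 0, 0]}, {"claw": 0.5, "linear": [0, 0, 0], "rotation": [0, 0, 0]}, {"claw": 0.8, "linear": [0, 0, 0], "rotation": [0, 0, 0]}, {"claw": 0.8, "linear": [0, 0, 0], "rotation": [0, 0, 0]}, {"claw": 0.8, "linear": [0, 0, 0], "rotation": [0, 0, 0]}, {"claw": 0.8, "linear": [0, 0, 0], "rotation": [0, 0, 0]}])

```text
time: 10.63
position: [0.52, -0.1242, 0.1086]
tool_rot: [-0.889, 1.385, 0.884]
ft_force: [0.1, -0.3, -1.8]
grip_width: 0.441
```

play_rows(targets=[{"claw": 0.8, "linear": [-0.2, 0, 0], "rotation": [0, 0, 0]}, {"claw": 0.8, "linear": [-0.4, 0, 0], "rotation": [0, 0, 0]}, {"claw": 0.8, "linear": [-0.8, 0, 0], "rotation": [0, 0, 0]}, {"claw": 0.8, "linear": [-0.6, 0, 0], "rotation": [0, 0, 0]}])

```text
time: 10.97
position: [0.5139, -0.122, 0.1541]
tool_rot: [-0.882, 1.398, 0.893]
ft_force: [1.0, -0.8, -6.6]
grip_width: 0.444
```

```bash
python3 -c "
from h import *
plan(.4754,-.336,.15)"
```

```text
t 10.97 tcp [ 0.5139 -0.122   0.1541] x-axis [-0.016 -0.002 -1.   ] y [-0.908  0.418  0.013] jaw 65.3 grip 38.6 F [ 1.  -0.8 -6.6]
shift units [ 0.208 -2.18  -8.419] mm [   5.2  -54.5 -210.5] rot units [-0.     -0.0056 -0.0086] deg [-0.   -0.5  -0.77]
```

play_rows(targets=[{"claw": 0.8, "linear": [-0.2, -0.1, -0.5], "rotation": [0, 0, -0.008]}, {"claw": 0.8, "linear": [-0.1, -0.25, -1], "rotation": [0, 0, 0]}, {"claw": 0.8, "linear": [0, -0.25, -1], "rotation": [0, 0, 0]}, {"claw": 0.8, "linear": [0, -0.25, -1], "rotation": [0, 0, 0]}, {"claw": 0.8, "linear": [0, -0.25, -1], "rotation": [0, 0, 0]}, {"claw": 0.8, "linear": [0, -0.25, -1], "rotation": [0, 0, 0]}, {"claw": 0.8, "linear": [0, -0.25, -1], "rotation": [0, 0, 0]}, {"claw": 0.8, "linear": [0, -0.2, -0.8], "rotation": [0, 0, 0]}, {"claw": 0.8, "linear": [0.1, -0.1, -0.4], "rotation": [0, 0, 0]}, {"claw": 0.8, "linear": [0.1, 0, -0.1], "rotation": [0, 0, 0]}])

```text
time: 11.8
position: [0.4697, -0.3277, 0.1595]
tool_rot: [-0.895, 1.387, 0.888]
ft_force: [0.2, -0.3, -6.6]
grip_width: 0.445
```

play_rows(targets=[{"claw": 0.8, "linear": [0, 0, 0], "rotation": [0, 0, 0]}])

```text
time: 11.88
position: [0.4679, -0.3288, 0.1587]
tool_rot: [-0.892, 1.39, 0.888]
ft_force: [-0.8, 0.2, -6.0]
grip_width: 0.441
```

```bash
python3 -c "
from h import *
plan(.476,-.336,.093)"
```

```text
t 11.88 tcp [ 0.4679 -0.3288  0.1587] x-axis [-0.005 -0.007 -1.   ] y [-0.91   0.415  0.002] jaw 65.51 grip 38.4 F [-0.8  0.2 -6. ]
shift units [ 2.627 -0.42  -0.106] mm [ 65.7 -10.5  -2.7] rot units [-0.     -0.0053 -0.0013] deg [-0.   -0.48 -0.12]
```

play_rows(targets=[{"claw": 0.8, "linear": [0.3, -0.2, -0.05], "rotation": [0, -0.004, 0]}, {"claw": 0.8, "linear": [0.5, -0.15, -0.05], "rotation": [0, 0, 0]}, {"claw": 0.8, "linear": [0.6, 0, 0], "rotation": [0, 0, 0]}, {"claw": 0.8, "linear": [0.6, 0, 0], "rotation": [0, 0, 0]}, {"claw": 0.8, "linear": [0.3, 0, 0], "rotation": [0, 0, 0]}, {"claw": 0.8, "linear": [0, 0, 0], "rotation": [0, 0, 0]}, {"claw": 0.8, "linear": [0, 0, 0], "rotation": [0, 0, 0]}])

```text
time: 12.47
position: [0.478, -0.3275, 0.0933]
tool_rot: [-0.891, 1.379, 0.902]
ft_force: [-0.3, 0.0, -6.7]
grip_width: 0.445
```

```bash
python3 -c "
from h import *
plan(.476,-.336,.091)"
```

```text
t 12.47 tcp [ 0.478  -0.3275  0.0933] x-axis [-0.004  0.006 -1.   ] y [-0.914  0.406  0.006] jaw 66.07 grip 38.7 F [-0.3  0.  -6.7]
shift units [ 0.092 -0.065 -0.342] mm [ 2.3 -1.6 -8.6] rot units [ 0.      0.0022 -0.0037] deg [ 0.    0.2  -0.33]
```

play_rows(targets=[{"claw": 0.8, "linear": [0, -0.05, -0.2], "rotation": [0, 0, 0]}, {"claw": 0.8, "linear": [0, 0, -0.15], "rotation": [0, 0, 0]}, {"claw": 0.8, "linear": [0, 0, 0], "rotation": [0, 0, 0]}, {"claw": 0.8, "linear": [0.1, 0, 0], "rotation": [0, 0, 0]}, {"claw": 0.8, "linear": [0.1, 0, 0], "rotation": [0, 0, 0]}, {"claw": 0.8, "linear": [0.05, 0, 0], "rotation": [0, 0, 0]}, {"claw": 0.8, "linear": [0, 0, 0], "rotation": [0, 0, 0]}])

```text
time: 13.05
position: [0.478, -0.3374, 0.0912]
tool_rot: [-0.895, 1.374, 0.899]
ft_force: [0.3, -0.5, -6.5]
grip_width: 0.44
```

```bash
python3 -c "
from h import *
plan(.476,-.336,.091)"
```

```text
t 13.05 tcp [ 0.478  -0.3374  0.0912] x-axis [ 0.002  0.004 -1.   ] y [-0.915  0.404  0.   ] jaw 66.17 grip 38.2 F [ 0.3 -0.5 -6.5]
shift units [0.006 0.095 0.019] mm [0.2 2.4 0.5] rot units [ 0.      0.003  -0.0002] deg [ 0.    0.27 -0.02]
```

play_rows(targets=[{"claw": 0.4, "linear": [0.05, 0, 0], "rotation": [0, 0, 0]}, {"claw": 0.3, "linear": [0, 0, 0], "rotation": [0, 0, 0]}, {"claw": 0.3, "linear": [0, 0, 0], "rotation": [0, 0, 0]}, {"claw": 0.3, "linear": [-0.3, 0, 0], "rotation": [0, 0, 0]}, {"claw": 0.3, "linear": [-0.7, 0, 0], "rotation": [0, 0, 0]}, {"claw": 0, "linear": [-1, 0, 0], "rotation": [0, 0, 0]}, {"claw": 0, "linear": [-1, 0, 0], "rotation": [0, 0, 0]}, {"claw": 0, "linear": [-0.5, 0.1, 0.5], "rotation": [0, 0, 0]}, {"claw": 0, "linear": [0, 0.1, 1], "rotation": [0, 0, 0]}, {"claw": 0, "linear": [0, 0.1, 1], "rotation": [0, 0, 0]}])

```text
time: 13.88
position: [0.4979, -0.2878, 0.1903]
tool_rot: [-0.899, 1.374, 0.873]
ft_force: [0.2, 0.1, -0.5]
grip_width: 0.962
```

```bash
python3 -c "
from h import *
plan(.612,.2105,.16,66)"
```

```text
t 13.88 tcp [ 0.4979 -0.2878  0.1903] x-axis [ 0.015 -0.009 -1.   ] y [-0.909  0.416 -0.018] jaw 65.39 grip 83.7 F [ 0.2  0.1 -0.5]
shift units [ 1.096  4.17  20.027] mm [ 27.4 104.2 500.7] rot units [-0.0067 -0.0014  0.0112] deg [-0.61 -0.12  1.01]
```

play_rows(targets=[{"claw": 0, "linear": [0, 0.2, 1], "rotation": [0, 0, 0.01]}, {"claw": 0, "linear": [0, 0.2, 1], "rotation": [0, 0, 0]}, {"claw": 0, "linear": [0, 0.2, 1], "rotation": [0, 0, 0]}, {"claw": 0, "linear": [0, 0.2, 1], "rotation": [0, 0, 0]}, {"claw": 0, "linear": [0, 0.2, 1], "rotation": [0, 0, 0]}, {"claw": 0, "linear": [0, 0.2, 1], "rotation": [0, 0, 0]}, {"claw": 0, "linear": [0, 0.2, 1], "rotation": [0, 0, 0]}, {"claw": 0, "linear": [0, 0.2, 1], "rotation": [0, 0, 0]}, {"claw": 0, "linear": [0, 0.2, 1], "rotation": [0, 0, 0]}, {"claw": 0, "linear": [0, 0.2, 1], "rotation": [0, 0, 0]}])

```text
time: 14.72
position: [0.5659, -0.0354, 0.2038]
tool_rot: [-0.896, 1.367, 0.86]
ft_force: [0.8, 0.2, -0.5]
grip_width: 1.0
```

```bash
python3 -c "
from h import *
plan(.612,.2105,.16,66)"
```

```text
t 14.72 tcp [ 0.5659 -0.0354  0.2038] x-axis [ 0.027 -0.009 -1.   ] y [-0.905  0.425 -0.028] jaw 64.86 grip 87.0 F [ 0.8  0.2 -0.5]
shift units [1.712 2.56  9.684] mm [ 42.8  64.  242.1] rot units [-0.0127  0.0018  0.0179] deg [-1.15  0.16  1.61]
```

play_rows(targets=[{"claw": 0, "linear": [0, 0.3, 1], "rotation": [-0.01, 0, 0.018]}, {"claw": 0, "linear": [0, 0.3, 1], "rotation": [0, 0, 0]}, {"claw": 0, "linear": [0, 0.3, 1], "rotation": [0, 0, 0]}, {"claw": 0, "linear": [0, 0.3, 1], "rotation": [0, 0, 0]}, {"claw": 0, "linear": [0.2, 0.3, 1], "rotation": [0, 0, 0]}, {"claw": 0, "linear": [0.2, 0.3, 1], "rotation": [0, 0, 0]}, {"claw": 0, "linear": [0.3, 0.3, 1], "rotation": [0, 0, 0]}, {"claw": 0, "linear": [0.3, 0.2, 0.7], "rotation": [0, 0, 0]}, {"claw": 0, "linear": [0.3, 0.1, 0.4], "rotation": [0, 0, 0]}, {"claw": 0, "linear": [0.2, 0.1, 0.2], "rotation": [0, 0, 0]}])

```text
time: 15.55
position: [0.6042, 0.1947, 0.1791]
tool_rot: [-0.897, 1.353, 0.886]
ft_force: [-0.6, 0.2, -0.3]
grip_width: 1.001
```

play_rows(targets=[{"claw": 0, "linear": [0, 0, 0], "rotation": [0, 0, 0]}])

```text
time: 15.63
position: [0.6036, 0.196, 0.1782]
tool_rot: [-0.898, 1.353, 0.888]
ft_force: [-0.9, -0.7, 0.6]
grip_width: 0.997
```

```bash
python3 - <<'E'
from h import *
plan(.612,.2105,.1,66)
t=get_image('top')
g=cv2.cvtColor(t,cv2.COLOR_BGR2GRAY)
for (u,v,rr) in [(318,211,26),(318,211,30)]:
  for th in (140,160): print(blob(t,"top",u,v,.078,rr,th))
# foot tops on rack
for (x,y) in((.5763,-.3535),(.478,-.337)):
  print(px("top",(x,y,.1)))
crop(t,'c5',285,140,425,280,4)
E
```

```text
t 15.63 tcp [0.6036 0.196  0.1782] x-axis [ 0.024  0.008 -1.   ] y [-0.914  0.406 -0.018] jaw 66.07 grip 86.8 F [-0.9 -0.7  0.6]
shift units [ 3.138 -0.013  0.613] mm [78.5 -0.3 15.3] rot units [0.0007 0.011  0.0117] deg [0.06 0.99 1.05]
None
None
None
None
[396.80541602 190.9823298 ]
[392.17722221 225.00997566]
```

View pics/c5.png

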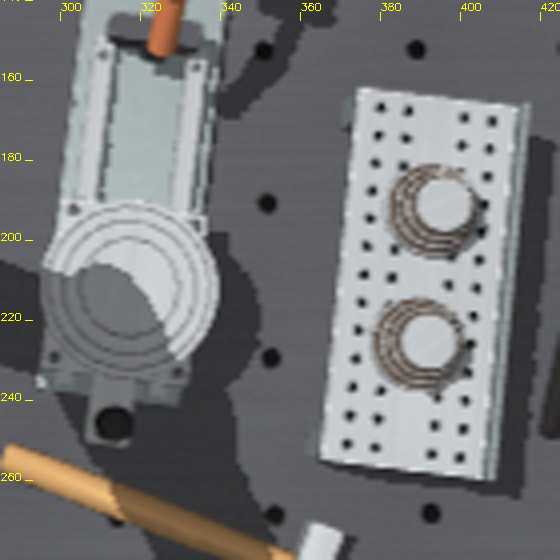

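Both feet stand upright on the rack, with tops at (395.6,190.9) and (392.1,225.1). The empty plate is centred at about (317.1,211.5), which gives (0.520,-0.124). Now the 70 mm disc.

play_rows(targets=[{"claw": 0, "linear": [0.2, 0, 0.3], "rotation": [0, 0.01, 0.012]}, {"claw": 0, "linear": [0.5, 0, 0.2], "rotation": [0, 0, 0]}, {"claw": 0, "linear": [0.7, 0, 0], "rotation": [0, 0, 0]}, {"claw": 0, "linear": [0.7, 0, 0], "rotation": [0, 0, 0]}, {"claw": 0, "linear": [0.7, 0, 0], "rotation": [0, 0, 0]}, {"claw": 0, "linear": [0.7, 0, 0], "rotation": [0, 0, 0]}, {"claw": 0, "linear": [0.6, 0, 0], "rotation": [0, 0, 0]}, {"claw": 0, "linear": [0.4, 0, 0], "rotation": [0, 0, 0]}, {"claw": 0, "linear": [0, 0, 0], "rotation": [0, 0, 0]}, {"claw": 0, "linear": [0, 0, 0], "rotation": [0, 0, 0]}])

```text
time: 16.52
position: [0.6148, 0.1888, 0.0637]
tool_rot: [-0.887, 1.379, 0.871]
ft_force: [0.3, -0.0, 0.6]
grip_width: 0.999
```

```bash
python3 -c "
from h import *
plan(.612,.2105,.004,66)"
```

```text
t 16.52 tcp [0.6148 0.1888 0.0637] x-axis [ 0.011 -0.004 -1.   ] y [-0.905  0.425 -0.012] jaw 64.82 grip 86.9 F [ 0.3 -0.   0.6]
shift units [2.384 0.496 0.736] mm [59.6 12.4 18.4] rot units [-0.0131  0.0002  0.0073] deg [-1.18  0.02  0.66]
```

play_rows(targets=[{"claw": 0, "linear": [0.1, 0.25, 0.35], "rotation": [-0.013, 0, 0.007]}, {"claw": 0, "linear": [0.3, 0.15, 0.3], "rotation": [0, 0, 0]}, {"claw": 0, "linear": [0.5, 0.05, 0.05], "rotation": [0, 0, 0]}, {"claw": 0, "linear": [0.4, 0, 0], "rotation": [0, 0, 0]}, {"claw": 0, "linear": [0.1, 0, 0], "rotation": [0, 0, 0]}, {"claw": 0, "linear": [0, 0, 0], "rotation": [0, 0, 0]}, {"claw": 0, "linear": [0, 0, 0], "rotation": [0, 0, 0]}])

```text
time: 17.1
position: [0.6135, 0.2129, 0.0281]
tool_rot: [-0.897, 1.372, 0.897]
ft_force: [-1.4, 0.4, 0.6]
grip_width: 0.998
```

```bash
python3 -c "
from h import *
plan(.612,.2105,.004,66)"
```

```text
t 17.1 tcp [0.6135 0.2129 0.0281] x-axis [ 0.004  0.003 -1.   ] y [-0.915  0.404 -0.003] jaw 66.16 grip 86.8 F [-1.4  0.4  0.6]
shift units [ 0.962  0.018 -0.117] mm [24.1  0.5 -2.9] rot units [0.0018 0.0029 0.0018] deg [0.16 0.26 0.16]
```

play_rows(targets=[{"claw": 0, "linear": [0.1, 0, -0.1], "rotation": [0, 0, 0]}, {"claw": 0, "linear": [0.3, 0, 0], "rotation": [0, 0, 0]}, {"claw": 0, "linear": [0.2, 0, 0], "rotation": [0, 0, 0]}, {"claw": 0, "linear": [0, 0, 0], "rotation": [0, 0, 0]}, {"claw": 0, "linear": [0, 0, 0], "rotation": [0, 0, 0]}])

```text
time: 17.52
position: [0.6131, 0.2096, 0.0122]
tool_rot: [-0.896, 1.372, 0.895]
ft_force: [0.5, 0.5, 0.2]
grip_width: 0.999
```

```bash
python3 -c "
from h import *
plan(.612,.2105,.004,66)"
```

```text
t 17.52 tcp [0.6131 0.2096 0.0122] x-axis [ 0.006  0.003 -1.   ] y [-0.914  0.405 -0.004] jaw 66.09 grip 86.9 F [0.5 0.5 0.2]
shift units [0.328 0.057 0.013] mm [8.2 1.4 0.3] rot units [0.001  0.0032 0.0025] deg [0.09 0.29 0.23]
```

play_rows(targets=[{"claw": 0, "linear": [0.12, 0.05, 0], "rotation": [0, 0.003, 0.002]}, {"claw": 0, "linear": [0.12, 0, 0], "rotation": [0, 0, 0]}, {"claw": 0, "linear": [0.05, 0, 0], "rotation": [0, 0, 0]}, {"claw": 0.2, "linear": [0, 0, 0], "rotation": [0, 0, 0]}, {"claw": 0.5, "linear": [0, 0, 0], "rotation": [0, 0, 0]}, {"claw": 0.5, "linear": [0, 0, 0], "rotation": [0, 0, 0]}, {"claw": 0.5, "linear": [0, 0, 0], "rotation": [0, 0, 0]}, {"claw": 0.5, "linear": [0, 0, 0], "rotation": [0, 0, 0]}], newtons=40)

```text
time: 18.18
position: [0.6122, 0.21, 0.0045]
tool_rot: [-0.897, 1.378, 0.896]
ft_force: [0.0, 1.2, -0.8]
grip_width: 0.784
```

```bash
python3 -c "
from h import *
plan(.612,.2105,.004,66)"
```

```text
t 18.18 tcp [0.6122 0.21   0.0045] x-axis [ 0.001 -0.    -1.   ] y [-0.914  0.405 -0.001] jaw 66.08 grip 68.2 F [ 0.   1.2 -0.8]
shift units [0.02  0.016 0.017] mm [0.5 0.4 0.4] rot units [ 0.0009 -0.      0.0006] deg [ 0.08 -0.    0.05]
```

play_rows(targets=[{"claw": 0.5, "linear": [-0.2, 0, 0], "rotation": [0, 0, 0]}, {"claw": 0.5, "linear": [-0.6, 0, 0], "rotation": [0, 0, 0]}, {"claw": 0.5, "linear": [-1, 0, 0], "rotation": [0, 0, 0]}, {"claw": 0.5, "linear": [-1, 0, 0], "rotation": [0, 0, 0]}, {"claw": 0.5, "linear": [-1, 0, 0], "rotation": [0, 0, 0]}, {"claw": 0.5, "linear": [-1, -0.1, -0.3], "rotation": [0, 0, 0]}, {"claw": 0.5, "linear": [-0.7, -0.1, -0.7], "rotation": [0, 0, 0]}, {"claw": 0.5, "linear": [-0.3, -0.2, -1], "rotation": [0, 0, 0]}, {"claw": 0.5, "linear": [0, -0.2, -1], "rotation": [0, 0, 0]}, {"claw": 0.5, "linear": [0, -0.2, -1], "rotation": [0, 0, 0]}])

```text
time: 19.02
position: [0.5846, 0.1157, 0.1529]
tool_rot: [-0.903, 1.382, 0.912]
ft_force: [0.1, -0.6, -3.3]
grip_width: 0.783
```

```bash
python3 -c "
from h import *
plan(.5203,-.124,.15,66)"
```

```text
t 19.02 tcp [0.5846 0.1157 0.1529] x-axis [-0.01 -0.   -1.  ] y [-0.919  0.393  0.009] jaw 66.84 grip 68.1 F [ 0.1 -0.6 -3.3]
shift units [ 0.145 -1.409 -9.827] mm [   3.6  -35.2 -245.7] rot units [ 0.0093 -0.0026 -0.0055] deg [ 0.83 -0.24 -0.5 ]
```

play_rows(targets=[{"claw": 0.5, "linear": [0, -0.15, -1], "rotation": [0.009, 0, 0]}, {"claw": 0.5, "linear": [0, -0.15, -1], "rotation": [0, 0, -0.005]}, {"claw": 0.5, "linear": [0, -0.15, -1], "rotation": [0, 0, 0]}, {"claw": 0.5, "linear": [0, -0.15, -1], "rotation": [0, 0, 0]}, {"claw": 0.5, "linear": [0, -0.15, -1], "rotation": [0, 0, 0]}, {"claw": 0.5, "linear": [0, -0.15, -1], "rotation": [0, 0, 0]}, {"claw": 0.5, "linear": [0, -0.15, -1], "rotation": [0, 0, 0]}, {"claw": 0.5, "linear": [0, -0.1, -0.9], "rotation": [0, 0, 0]}, {"claw": 0.5, "linear": [0, -0.1, -0.6], "rotation": [0, 0, 0]}, {"claw": 0.5, "linear": [0, -0.05, -0.4], "rotation": [0, 0, 0]}])

```text
time: 19.85
position: [0.5149, -0.1158, 0.1545]
tool_rot: [-0.891, 1.386, 0.892]
ft_force: [0.1, -1.1, -2.2]
grip_width: 0.786
```

play_rows(targets=[{"claw": 0.5, "linear": [0, 0, -0.1], "rotation": [0, 0, 0]}, {"claw": 0.5, "linear": [0, 0, 0], "rotation": [0, 0, 0]}])

```text
time: 20.02
position: [0.5124, -0.1209, 0.1546]
tool_rot: [-0.887, 1.389, 0.888]
ft_force: [0.2, 0.5, -3.3]
grip_width: 0.787
```

```bash
python3 -c "
from h import *
plan(.5203,-.124,.0828,66)"
```

```text
t 20.02 tcp [ 0.5124 -0.1209  0.1546] x-axis [-0.005 -0.002 -1.   ] y [-0.909  0.417  0.004] jaw 65.36 grip 68.5 F [ 0.2  0.5 -3.3]
shift units [ 2.871 -0.351  0.031] mm [71.8 -8.8  0.8] rot units [-0.0071 -0.0029 -0.0025] deg [-0.64 -0.26 -0.22]
```

play_rows(targets=[{"claw": 0.5, "linear": [0.2, -0.2, 0], "rotation": [-0.007, -0.003, -0.002]}, {"claw": 0.5, "linear": [0.5, -0.12, 0], "rotation": [0, 0, 0]}, {"claw": 0.5, "linear": [0.5, 0, 0], "rotation": [0, 0, 0]}, {"claw": 0.5, "linear": [0.5, 0, 0], "rotation": [0, 0, 0]}, {"claw": 0.5, "linear": [0.3, 0, 0], "rotation": [0, 0, 0]}, {"claw": 0.5, "linear": [0, 0, 0], "rotation": [0, 0, 0]}, {"claw": 0.5, "linear": [0, 0, 0], "rotation": [0, 0, 0]}])

```text
time: 20.6
position: [0.5231, -0.1162, 0.0979]
tool_rot: [-0.902, 1.373, 0.908]
ft_force: [0.3, -0.7, -2.0]
grip_width: 0.786
```

```bash
python3 -c "
from h import *
plan(.5203,-.124,.0828,66)"
```

```text
t 20.6 tcp [ 0.5231 -0.1162  0.0979] x-axis [-0.001  0.003 -1.   ] y [-0.919  0.395  0.002] jaw 66.73 grip 68.4 F [ 0.3 -0.7 -2. ]
shift units [ 0.602 -0.022 -0.333] mm [15.  -0.5 -8.3] rot units [ 0.0082  0.0017 -0.0015] deg [ 0.73  0.15 -0.14]
```

play_rows(targets=[{"claw": 0.5, "linear": [0, 0, -0.2], "rotation": [0, 0, 0]}, {"claw": 0.5, "linear": [0, 0, -0.12], "rotation": [0, 0, 0]}, {"claw": 0.5, "linear": [0, 0, 0], "rotation": [0, 0, 0]}, {"claw": 0.5, "linear": [0.15, 0, 0], "rotation": [0, 0, 0]}, {"claw": 0.5, "linear": [0.15, 0, 0], "rotation": [0, 0, 0]}, {"claw": 0.5, "linear": [0.08, 0, 0], "rotation": [0, 0, 0]}, {"claw": 0.5, "linear": [0, 0, 0], "rotation": [0, 0, 0]}])

```text
time: 21.18
position: [0.5216, -0.124, 0.0894]
tool_rot: [-0.904, 1.37, 0.906]
ft_force: [-0.1, -0.2, -2.3]
grip_width: 0.789
```

```bash
python3 -c "
from h import *
plan(.5203,-.124,.0828,66)"
```

```text
t 21.18 tcp [ 0.5216 -0.124   0.0894] x-axis [ 0.003  0.003 -1.   ] y [-0.919  0.394 -0.001] jaw 66.8 grip 68.6 F [-0.1 -0.2 -2.3]
shift units [ 0.264  0.047 -0.022] mm [ 6.6  1.2 -0.5] rot units [0.0089 0.0027 0.0008] deg [0.8  0.25 0.08]
```

play_rows(targets=[{"claw": 0.5, "linear": [0.15, 0.04, 0], "rotation": [0, 0, 0]}, {"claw": 0.5, "linear": [0.13, 0, 0], "rotation": [0, 0, 0]}, {"claw": 0.5, "linear": [0.1, 0, 0], "rotation": [0, 0, 0]}, {"claw": 0.5, "linear": [0, 0, 0], "rotation": [0, 0, 0]}])

```text
time: 21.52
position: [0.5232, -0.1239, 0.0832]
tool_rot: [-0.906, 1.365, 0.904]
ft_force: [-0.8, 0.4, -3.2]
grip_width: 0.792
```

```bash
python3 -c "
from h import *
plan(.5203,-.124,.0828,66)"
```

```text
t 21.52 tcp [ 0.5232 -0.1239  0.0832] x-axis [ 0.008  0.004 -1.   ] y [-0.919  0.393 -0.006] jaw 66.83 grip 68.9 F [-0.8  0.4 -3.2]
shift units [ 0.015  0.106 -0.051] mm [ 0.4  2.7 -1.3] rot units [0.0092 0.0041 0.0038] deg [0.83 0.37 0.34]
```

play_rows(targets=[{"claw": 0.5, "linear": [0, 0.1, -0.04], "rotation": [0, 0.003, 0.003]}, {"claw": 0.5, "linear": [0.04, 0, 0], "rotation": [0, 0, 0]}, {"claw": 0.5, "linear": [0, 0, 0], "rotation": [0, 0, 0]}])

```text
time: 21.77
position: [0.5209, -0.1238, 0.0825]
tool_rot: [-0.907, 1.371, 0.906]
ft_force: [-1.0, -0.3, -0.4]
grip_width: 0.784
```

```bash
python3 -c "
from h import *
plan(.5203,-.124,.0828,66)"
```

```text
t 21.77 tcp [ 0.5209 -0.1238  0.0825] x-axis [ 0.003  0.001 -1.   ] y [-0.919  0.393 -0.002] jaw 66.85 grip 68.2 F [-1.  -0.3 -0.4]
shift units [-0.013  0.017 -0.017] mm [-0.3  0.4 -0.4] rot units [0.0094 0.001  0.0013] deg [0.85 0.09 0.12]
```

play_rows(targets=[{"claw": 0.3, "linear": [0, 0, 0], "rotation": [0, 0, 0]}, {"claw": 0, "linear": [0, 0, 0], "rotation": [0, 0, 0]}, {"claw": 0, "linear": [0, 0, 0], "rotation": [0, 0, 0]}, {"claw": 0, "linear": [-0.3, 0, 0], "rotation": [0, 0, 0]}, {"claw": 0, "linear": [-0.7, 0, 0], "rotation": [0, 0, 0]}, {"claw": 0, "linear": [-1, 0, 0], "rotation": [0, 0, 0]}, {"claw": 0, "linear": [-0.3, 0, 0.6], "rotation": [0, 0, 0]}, {"claw": 0, "linear": [0, 0, 1], "rotation": [0, 0, 0]}, {"claw": 0, "linear": [0, 0, 1], "rotation": [0, 0, 0]}, {"claw": 0, "linear": [0, 0, 1], "rotation": [0, 0, 0]}])

```text
time: 22.6
position: [0.5567, -0.0468, 0.1466]
tool_rot: [-0.899, 1.374, 0.892]
ft_force: [0.6, -0.5, -0.1]
grip_width: 1.0
```

```bash
python3 -c "
from h import *
plan(.616,.0915,.1,66)"
```

```text
t 22.6 tcp [ 0.5567 -0.0468  0.1466] x-axis [ 0.006 -0.002 -1.   ] y [-0.914  0.406 -0.006] jaw 66.04 grip 87.0 F [ 0.6 -0.5 -0.1]
shift units [1.87  0.091 6.017] mm [ 46.8   2.3 150.4] rot units [0.0004 0.0006 0.0038] deg [0.04 0.05 0.34]
```

play_rows(targets=[{"claw": 0, "linear": [0, 0, 1], "rotation": [0, 0, 0.003]}, {"claw": 0, "linear": [0, 0, 1], "rotation": [0, 0, 0]}, {"claw": 0, "linear": [0, 0, 1], "rotation": [0, 0, 0]}, {"claw": 0, "linear": [0.2, 0, 1], "rotation": [0, 0, 0]}, {"claw": 0, "linear": [0.5, 0, 0.8], "rotation": [0, 0, 0]}, {"claw": 0, "linear": [0.6, 0, 0.4], "rotation": [0, 0, 0]}, {"claw": 0, "linear": [0.5, 0, 0.2], "rotation": [0, 0, 0]}, {"claw": 0, "linear": [0.3, 0, 0.1], "rotation": [0, 0, 0]}, {"claw": 0, "linear": [0, 0, 0], "rotation": [0, 0, 0]}, {"claw": 0, "linear": [0, 0, 0], "rotation": [0, 0, 0]}])

```text
time: 23.43
position: [0.6185, 0.0902, 0.0966]
tool_rot: [-0.901, 1.367, 0.897]
ft_force: [-0.2, 0.1, 0.5]
grip_width: 0.999
```

```bash
python3 -c "
from h import *
plan(.616,.0915,.004,66)"
```

```text
t 23.43 tcp [0.6185 0.0902 0.0966] x-axis [ 0.009  0.003 -1.   ] y [-0.916  0.401 -0.007] jaw 66.34 grip 86.9 F [-0.2  0.1  0.5]
shift units [ 3.702  0.139 -0.016] mm [92.6  3.5 -0.4] rot units [0.0037 0.0041 0.0045] deg [0.34 0.37 0.4 ]
```

play_rows(targets=[{"claw": 0, "linear": [0.3, 0.12, 0], "rotation": [0.003, 0.004, 0.004]}, {"claw": 0, "linear": [0.6, 0, 0], "rotation": [0, 0, 0]}, {"claw": 0, "linear": [0.7, 0, 0], "rotation": [0, 0, 0]}, {"claw": 0, "linear": [0.5, 0, 0], "rotation": [0, 0, 0]}, {"claw": 0, "linear": [0.3, 0, 0], "rotation": [0, 0, 0]}, {"claw": 0, "linear": [0, 0, 0], "rotation": [0, 0, 0]}, {"claw": 0, "linear": [0, 0, 0], "rotation": [0, 0, 0]}])

```text
time: 24.02
position: [0.6162, 0.0834, 0.0362]
tool_rot: [-0.89, 1.381, 0.884]
ft_force: [1.2, 0.0, 0.5]
grip_width: 0.999
```

```bash
python3 -c "
from h import *
plan(.616,.0915,.004,66)"
```

```text
t 24.02 tcp [0.6162 0.0834 0.0362] x-axis [ 0.003 -0.002 -1.   ] y [-0.909  0.417 -0.003] jaw 65.38 grip 86.9 F [1.2 0.  0.5]
shift units [1.285 0.147 0.294] mm [32.1  3.7  7.4] rot units [-0.0069 -0.0007  0.0022] deg [-0.62 -0.07  0.19]
```

play_rows(targets=[{"claw": 0, "linear": [0, 0.1, 0.2], "rotation": [-0.006, 0, 0.002]}, {"claw": 0, "linear": [0.2, 0.05, 0.1], "rotation": [0, 0, 0]}, {"claw": 0, "linear": [0.3, 0, 0], "rotation": [0, 0, 0]}, {"claw": 0, "linear": [0.3, 0, 0], "rotation": [0, 0, 0]}, {"claw": 0, "linear": [0.1, 0, 0], "rotation": [0, 0, 0]}, {"claw": 0, "linear": [0, 0, 0], "rotation": [0, 0, 0]}])

```text
time: 24.52
position: [0.6179, 0.0934, 0.0144]
tool_rot: [-0.896, 1.375, 0.893]
ft_force: [-0.4, 0.1, 0.9]
grip_width: 1.0
```

```bash
python3 -c "
from h import *
plan(.616,.0915,.004,66)"
```

```text
t 24.52 tcp [0.6179 0.0934 0.0144] x-axis [ 0.004  0.001 -1.   ] y [-0.914  0.407 -0.003] jaw 66.0 grip 87.0 F [-0.4  0.1  0.9]
shift units [ 0.414  0.041 -0.102] mm [10.4  1.  -2.5] rot units [0.     0.0014 0.0022] deg [0.   0.12 0.2 ]
```

play_rows(targets=[{"claw": 0, "linear": [0.15, 0.05, -0.08], "rotation": [0, 0, 0]}, {"claw": 0, "linear": [0.15, 0, 0], "rotation": [0, 0, 0]}, {"claw": 0, "linear": [0.1, 0, 0], "rotation": [0, 0, 0]}, {"claw": 0, "linear": [0, 0, 0], "rotation": [0, 0, 0]}])

```text
time: 24.85
position: [0.6155, 0.0917, 0.003]
tool_rot: [-0.896, 1.376, 0.894]
ft_force: [-0.7, 0.4, -0.3]
grip_width: 0.999
```

```bash
python3 -c "
from h import *
plan(.616,.0915,.004,66)"
```

```text
t 24.85 tcp [0.6155 0.0917 0.003 ] x-axis [ 0.003  0.    -1.   ] y [-0.914  0.407 -0.003] jaw 65.99 grip 86.9 F [-0.7  0.4 -0.3]
shift units [-0.039 -0.02   0.   ] mm [-1.  -0.5  0. ] rot units [-0.0001  0.001   0.0019] deg [-0.01  0.09  0.17]
```

play_rows(targets=[{"claw": 0.3, "linear": [-0.04, 0, 0], "rotation": [0, 0, 0]}, {"claw": 0.6, "linear": [0, 0, 0], "rotation": [0, 0, 0]}, {"claw": 0.6, "linear": [0, 0, 0], "rotation": [0, 0, 0]}, {"claw": 0.6, "linear": [0, 0, 0], "rotation": [0, 0, 0]}, {"claw": 0.6, "linear": [0, 0, 0], "rotation": [0, 0, 0]}, {"claw": 0.6, "linear": [0, 0, 0], "rotation": [0, 0, 0]}])

```text
time: 25.35
position: [0.6159, 0.0913, 0.0045]
tool_rot: [-0.896, 1.375, 0.893]
ft_force: [0.2, 0.3, -1.3]
grip_width: 0.672
```

play_rows(targets=[{"claw": 0.6, "linear": [-0.2, 0, 0], "rotation": [0, 0, 0]}, {"claw": 0.6, "linear": [-0.6, 0, 0], "rotation": [0, 0, 0]}, {"claw": 0.6, "linear": [-1, 0, 0], "rotation": [0, 0, 0]}, {"claw": 0.6, "linear": [-1, 0, 0], "rotation": [0, 0, 0]}, {"claw": 0.6, "linear": [-1, 0, 0], "rotation": [0, 0, 0]}, {"claw": 0.6, "linear": [-1, 0, -0.3], "rotation": [0, 0, 0]}, {"claw": 0.6, "linear": [-0.7, 0, -0.7], "rotation": [0, 0, 0]}, {"claw": 0.6, "linear": [-0.3, 0, -1], "rotation": [0, 0, 0]}, {"claw": 0.6, "linear": [0, 0, -1], "rotation": [0, 0, 0]}])

```text
time: 26.1
position: [0.5811, 0.0285, 0.1529]
tool_rot: [-0.901, 1.38, 0.907]
ft_force: [0.5, 0.1, -2.0]
grip_width: 0.668
```

```bash
python3 -c "
from h import *
plan(.5206,-.1239,.15,66)"
```

```text
t 26.1 tcp [0.5811 0.0285 0.1529] x-axis [-0.006  0.001 -1.   ] y [-0.918  0.397  0.006] jaw 66.61 grip 58.1 F [ 0.5  0.1 -2. ]
shift units [ 0.126 -0.198 -6.557] mm [   3.1   -5.  -163.9] rot units [ 0.0068 -0.001  -0.0035] deg [ 0.61 -0.09 -0.32]
```

play_rows(targets=[{"claw": 0.6, "linear": [0, -0.05, -1], "rotation": [0.006, 0, -0.003]}, {"claw": 0.6, "linear": [0, -0.05, -1], "rotation": [0, 0, 0]}, {"claw": 0.6, "linear": [0, -0.05, -1], "rotation": [0, 0, 0]}, {"claw": 0.6, "linear": [0, 0, -1], "rotation": [0, 0, 0]}, {"claw": 0.6, "linear": [0, 0, -0.9], "rotation": [0, 0, 0]}, {"claw": 0.6, "linear": [0, 0, -0.6], "rotation": [0, 0, 0]}, {"claw": 0.6, "linear": [0, 0, -0.3], "rotation": [0, 0, 0]}, {"claw": 0.6, "linear": [0, 0, -0.1], "rotation": [0, 0, 0]}, {"claw": 0.6, "linear": [0, 0, 0], "rotation": [0, 0, 0]}, {"claw": 0.6, "linear": [0, 0, 0], "rotation": [0, 0, 0]}])

```text
time: 26.93
position: [0.5177, -0.1188, 0.1555]
tool_rot: [-0.89, 1.381, 0.891]
ft_force: [0.5, 0.4, -2.6]
grip_width: 0.669
```

```bash
python3 -c "
from h import *
plan(.5206,-.1239,.0928,66)"
```

```text
t 26.93 tcp [ 0.5177 -0.1188  0.1555] x-axis [-0.     0.001 -1.   ] y [-0.911  0.413  0.001] jaw 65.62 grip 58.2 F [ 0.5  0.4 -2.6]
shift units [ 2.506 -0.192 -0.14 ] mm [62.7 -4.8 -3.5] rot units [-0.0043  0.0002 -0.0004] deg [-0.38  0.02 -0.04]
```

play_rows(targets=[{"claw": 0.6, "linear": [0.2, -0.1, -0.2], "rotation": [-0.004, 0, 0]}, {"claw": 0.6, "linear": [0.5, -0.05, -0.1], "rotation": [0, 0, 0]}, {"claw": 0.6, "linear": [0.5, 0, -0.1], "rotation": [0, 0, 0]}, {"claw": 0.6, "linear": [0.4, 0, 0], "rotation": [0, 0, 0]}, {"claw": 0.6, "linear": [0.2, 0, 0], "rotation": [0, 0, 0]}, {"claw": 0.6, "linear": [0, 0, 0], "rotation": [0, 0, 0]}, {"claw": 0.6, "linear": [0, 0, 0], "rotation": [0, 0, 0]}])

```text
time: 27.52
position: [0.5187, -0.1244, 0.104]
tool_rot: [-0.901, 1.377, 0.905]
ft_force: [0.4, -0.2, -2.3]
grip_width: 0.672
```

```bash
python3 -c "
from h import *
plan(.5206,-.1239,.0928,66)"
```

```text
t 27.52 tcp [ 0.5187 -0.1244  0.104 ] x-axis [-0.003  0.001 -1.   ] y [-0.917  0.398  0.003] jaw 66.56 grip 58.5 F [ 0.4 -0.2 -2.3]
shift units [ 0.45  -0.062  0.049] mm [11.2 -1.5  1.2] rot units [ 0.0063  0.0001 -0.002 ] deg [ 0.56  0.01 -0.18]
```

play_rows(targets=[{"claw": 0.6, "linear": [0.15, -0.03, 0.02], "rotation": [0, 0, 0]}, {"claw": 0.6, "linear": [0.13, 0, 0], "rotation": [0, 0, 0]}, {"claw": 0.6, "linear": [0.1, 0, 0], "rotation": [0, 0, 0]}, {"claw": 0.6, "linear": [0, 0, 0], "rotation": [0, 0, 0]}])

```text
time: 27.85
position: [0.5208, -0.1236, 0.0944]
tool_rot: [-0.902, 1.375, 0.905]
ft_force: [0.5, -0.3, -2.5]
grip_width: 0.673
```

```bash
python3 -c "
from h import *
plan(.5206,-.1239,.0928,66)"
```

```text
t 27.85 tcp [ 0.5208 -0.1236  0.0944] x-axis [-0.001  0.001 -1.   ] y [-0.918  0.396  0.002] jaw 66.64 grip 58.5 F [ 0.5 -0.3 -2.5]
shift units [ 0.064  0.002 -0.014] mm [ 1.6  0.1 -0.3] rot units [ 0.0071  0.0006 -0.001 ] deg [ 0.64  0.05 -0.09]
```

play_rows(targets=[{"claw": 0.6, "linear": [0.08, 0.02, 0], "rotation": [0, 0, 0]}, {"claw": 0.6, "linear": [0.03, 0, 0], "rotation": [0, 0, 0]}, {"claw": 0.6, "linear": [0, 0, 0], "rotation": [0, 0, 0]}])

```text
time: 28.1
position: [0.5209, -0.1235, 0.0926]
tool_rot: [-0.903, 1.374, 0.905]
ft_force: [-0.3, 0.7, -2.0]
grip_width: 0.667
```

play_rows(targets=[{"claw": 0.4, "linear": [0, 0, 0], "rotation": [0, 0, 0]}, {"claw": 0.2, "linear": [0, 0, 0], "rotation": [0, 0, 0]}, {"claw": 0.2, "linear": [0, 0, 0], "rotation": [0, 0, 0]}, {"claw": 0.2, "linear": [-0.3, 0, 0], "rotation": [0, 0, 0]}, {"claw": 0.2, "linear": [-0.7, 0, 0], "rotation": [0, 0, 0]}, {"claw": 0.2, "linear": [-1, 0, 0], "rotation": [0, 0, 0]}, {"claw": 0.2, "linear": [-0.3, 0.5, 0.6], "rotation": [0, 0, 0]}, {"claw": 0.2, "linear": [0, 0.8, 1], "rotation": [0, 0, 0]}, {"claw": 0.2, "linear": [0, 0.8, 1], "rotation": [0, 0, 0]}, {"claw": 0.2, "linear": [0, 0.8, 1], "rotation": [0, 0, 0]}])

```text
time: 28.93
position: [0.4943, -0.019, 0.1596]
tool_rot: [-0.897, 1.372, 0.881]
ft_force: [0.8, 0.2, -0.3]
grip_width: 0.799
```

```bash
python3 -c "
from h import *
plan(.4297,.2357,.1,66)"
```

```text
t 28.93 tcp [ 0.4943 -0.019   0.1596] x-axis [ 0.013 -0.003 -1.   ] y [-0.911  0.412 -0.013] jaw 65.64 grip 69.5 F [ 0.8  0.2 -0.3]
shift units [2.317 6.589 8.211] mm [ 57.9 164.7 205.3] rot units [-0.004   0.0013  0.0082] deg [-0.36  0.11  0.74]
```

play_rows(targets=[{"claw": 0.2, "linear": [0, 0.8, 1], "rotation": [-0.004, 0, 0.008]}, {"claw": 0.2, "linear": [0, 0.8, 1], "rotation": [0, 0, 0]}, {"claw": 0.2, "linear": [0, 0.8, 1], "rotation": [0, 0, 0]}, {"claw": 0.2, "linear": [0, 0.8, 1], "rotation": [0, 0, 0]}, {"claw": 0.2, "linear": [0, 0.8, 1], "rotation": [0, 0, 0]}, {"claw": 0.2, "linear": [0.3, 0.8, 1], "rotation": [0, 0, 0]}, {"claw": 0.2, "linear": [0.5, 0.6, 0.7], "rotation": [0, 0, 0]}, {"claw": 0.2, "linear": [0.5, 0.3, 0.4], "rotation": [0, 0, 0]}, {"claw": 0.2, "linear": [0.5, 0.1, 0.1], "rotation": [0, 0, 0]}, {"claw": 0.2, "linear": [0.3, 0, 0], "rotation": [0, 0, 0]}])

```text
time: 29.77
position: [0.4369, 0.2263, 0.1211]
tool_rot: [-0.898, 1.345, 0.898]
ft_force: [-0.6, -0.2, 0.8]
grip_width: 0.805
```

play_rows(targets=[{"claw": 0.2, "linear": [0, 0, 0], "rotation": [0, 0, 0]}, {"claw": 0.2, "linear": [0, 0, 0], "rotation": [0, 0, 0]}])

```text
time: 29.93
position: [0.4367, 0.2259, 0.1209]
tool_rot: [-0.899, 1.346, 0.899]
ft_force: [0.5, -0.1, 0.6]
grip_width: 0.801
```

```bash
python3 - <<'E'
from h import *
plan(.4297,.2357,.004,66)
t=get_image('top'); s=get_image('scene')
a=cv2.resize(t[140:280,270:430],None,fx=3.5,fy=3.5,interpolation=cv2.INTER_CUBIC)
for z,(u,v) in((.088,(318,198)),(.098,(318,211))): print(blob(t,'top',u,v,z,14,150))
cv2.imwrite('pics/c6.png',cv2.resize(t[180:250,285:355],None,fx=8,fy=8,interpolation=cv2.INTER_CUBIC))
E
```

```text
t 29.93 tcp [0.4367 0.2259 0.1209] x-axis [ 0.024  0.015 -1.   ] y [-0.917  0.398 -0.016] jaw 66.56 grip 69.7 F [ 0.5 -0.1  0.6]
shift units [4.673 0.488 0.139] mm [116.8  12.2   3.5] rot units [0.0061 0.0151 0.0101] deg [0.55 1.36 0.91]
(array([318. , 198.1]), array([ 0.5586, -0.1261,  0.088 ]), np.float64(80.0))
(array([317.1, 210.4]), array([ 0.5221, -0.1219,  0.098 ]), np.float64(75.5))
```

View pics/c6.png

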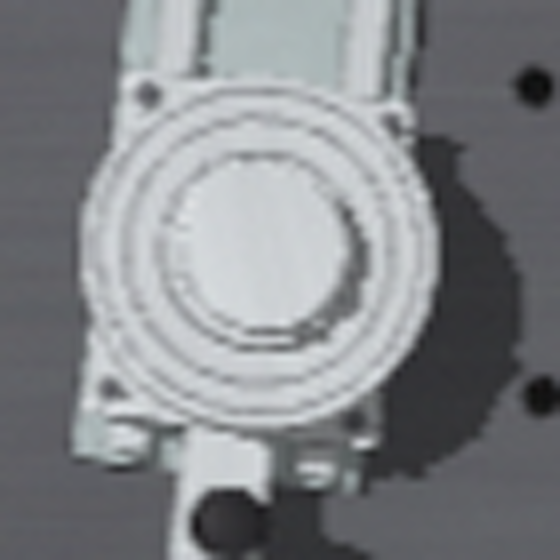

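The stack looks right: plate centre at about (317.1,211.3), disc1 at (317.4,210.8) and disc2's top at (317.5,209.9). Those agree within 2–3 mm after the height correction. Now the 50 mm disc.

play_rows(targets=[{"claw": 0.2, "linear": [0.2, 0.3, 0.1], "rotation": [0.006, 0.015, 0.01]}, {"claw": 0.2, "linear": [0.5, 0.2, 0.1], "rotation": [0, 0, 0]}, {"claw": 0.2, "linear": [0.7, 0, 0.1], "rotation": [0, 0, 0]}, {"claw": 0.2, "linear": [0.7, 0, 0], "rotation": [0, 0, 0]}, {"claw": 0.2, "linear": [0.7, 0, 0], "rotation": [0, 0, 0]}, {"claw": 0.2, "linear": [0.4, 0, 0], "rotation": [0, 0, 0]}, {"claw": 0.2, "linear": [0.2, 0, 0], "rotation": [0, 0, 0]}, {"claw": 0.2, "linear": [0, 0, 0], "rotation": [0, 0, 0]}, {"claw": 0.2, "linear": [0, 0, 0], "rotation": [0, 0, 0]}])

```text
time: 30.78
position: [0.4332, 0.2392, 0.0375]
tool_rot: [-0.885, 1.38, 0.886]
ft_force: [0.2, -0.2, -0.5]
grip_width: 0.8
```

```bash
python3 - <<'E'
from h import *
plan(.4297,.2357,.004,66)
E
```

```text
t 30.78 tcp [0.4332 0.2392 0.0375] x-axis [ 0.002  0.002 -1.   ] y [-0.908  0.418 -0.001] jaw 65.26 grip 69.6 F [ 0.2 -0.2 -0.5]
shift units [ 1.339  0.069 -0.189] mm [33.5  1.7 -4.7] rot units [-0.0082  0.0017  0.0008] deg [-0.74  0.16  0.07]
```

play_rows(targets=[{"claw": 0.2, "linear": [0.1, 0.05, -0.12], "rotation": [-0.008, 0, 0]}, {"claw": 0.2, "linear": [0.3, 0, -0.06], "rotation": [0, 0, 0]}, {"claw": 0.2, "linear": [0.3, 0, 0], "rotation": [0, 0, 0]}, {"claw": 0.2, "linear": [0.2, 0, 0], "rotation": [0, 0, 0]}, {"claw": 0.2, "linear": [0, 0, 0], "rotation": [0, 0, 0]}, {"claw": 0.2, "linear": [0, 0, 0], "rotation": [0, 0, 0]}])

```text
time: 31.28
position: [0.4319, 0.2363, 0.0156]
tool_rot: [-0.894, 1.371, 0.895]
ft_force: [0.2, -0.6, 0.2]
grip_width: 0.801
```

```bash
python3 - <<'E'
from h import *
plan(.4297,.2357,.004,66)
E
```

```text
t 31.28 tcp [0.4319 0.2363 0.0156] x-axis [ 0.006  0.005 -1.   ] y [-0.914  0.407 -0.004] jaw 66.0 grip 69.7 F [ 0.2 -0.6  0.2]
shift units [ 0.464  0.074 -0.06 ] mm [11.6  1.9 -1.5] rot units [0.     0.0044 0.0024] deg [0.   0.4  0.21]
```

play_rows(targets=[{"claw": 0.2, "linear": [0.15, 0.08, -0.04], "rotation": [0, 0.004, 0.002]}, {"claw": 0.2, "linear": [0.15, 0, 0], "rotation": [0, 0, 0]}, {"claw": 0.2, "linear": [0.12, 0, 0], "rotation": [0, 0, 0]}, {"claw": 0.2, "linear": [0, 0, 0], "rotation": [0, 0, 0]}])

```text
time: 31.62
position: [0.4297, 0.2365, 0.0044]
tool_rot: [-0.896, 1.378, 0.895]
ft_force: [0.7, -0.0, 0.1]
grip_width: 0.797
```

```bash
python3 - <<'E'
from h import *
plan(.4297,.2357,.004,66)
E
```

```text
t 31.62 tcp [0.4297 0.2365 0.0044] x-axis [ 0.001  0.    -1.   ] y [-0.914  0.407 -0.   ] jaw 66.01 grip 69.3 F [ 0.7 -0.   0.1]
shift units [ 0.014 -0.013 -0.028] mm [ 0.4 -0.3 -0.7] rot units [0.0001 0.0003 0.0003] deg [0.01 0.03 0.03]
```

play_rows(targets=[{"claw": 0.5, "linear": [0, 0, 0], "rotation": [0, 0, 0]}, {"claw": 0.7, "linear": [0, 0, 0], "rotation": [0, 0, 0]}, {"claw": 0.7, "linear": [0, 0, 0], "rotation": [0, 0, 0]}, {"claw": 0.7, "linear": [0, 0, 0], "rotation": [0, 0, 0]}, {"claw": 0.7, "linear": [0, 0, 0], "rotation": [0, 0, 0]}])

```text
time: 32.03
position: [0.4297, 0.2364, 0.0042]
tool_rot: [-0.896, 1.378, 0.895]
ft_force: [0.8, 0.3, -1.1]
grip_width: 0.558
```

play_rows(targets=[{"claw": 0.7, "linear": [-0.2, 0, 0], "rotation": [0, 0, 0]}, {"claw": 0.7, "linear": [-0.6, 0, 0], "rotation": [0, 0, 0]}, {"claw": 0.7, "linear": [-1, 0, 0], "rotation": [0, 0, 0]}, {"claw": 0.7, "linear": [-1, 0, 0], "rotation": [0, 0, 0]}, {"claw": 0.7, "linear": [-1, 0, 0], "rotation": [0, 0, 0]}, {"claw": 0.7, "linear": [-1, -0.2, -0.3], "rotation": [0, 0, 0]}, {"claw": 0.7, "linear": [-0.8, -0.5, -0.7], "rotation": [0, 0, 0]}, {"claw": 0.7, "linear": [-0.5, -0.8, -1], "rotation": [0, 0, 0]}, {"claw": 0.7, "linear": [0, -0.8, -1], "rotation": [0, 0, 0]}, {"claw": 0.7, "linear": [0, -0.8, -1], "rotation": [0, 0, 0]}])

```text
time: 32.87
position: [0.457, 0.1167, 0.1659]
tool_rot: [-0.907, 1.374, 0.909]
ft_force: [0.5, -0.0, -1.1]
grip_width: 0.554
```

```bash
python3 - <<'E'
from h import *
plan(.5208,-.1237,.15,66)
E
```

```text
t 32.87 tcp [0.457  0.1167 0.1659] x-axis [-0.002  0.001 -1.   ] y [-0.92   0.392  0.002] jaw 66.93 grip 48.2 F [ 0.5 -0.  -1.1]
shift units [ 0.626 -6.116 -7.849] mm [  15.6 -152.9 -196.2] rot units [ 0.0104  0.     -0.0012] deg [ 0.93  0.   -0.11]
```

play_rows(targets=[{"claw": 0.7, "linear": [0, -0.8, -1], "rotation": [0.01, 0, 0]}, {"claw": 0.7, "linear": [0, -0.8, -1], "rotation": [0, 0, 0]}, {"claw": 0.7, "linear": [0, -0.8, -1], "rotation": [0, 0, 0]}, {"claw": 0.7, "linear": [0, -0.8, -1], "rotation": [0, 0, 0]}, {"claw": 0.7, "linear": [0, -0.8, -1], "rotation": [0, 0, 0]}, {"claw": 0.7, "linear": [0, -0.7, -0.9], "rotation": [0, 0, 0]}, {"claw": 0.7, "linear": [0, -0.5, -0.6], "rotation": [0, 0, 0]}, {"claw": 0.7, "linear": [0, -0.3, -0.4], "rotation": [0, 0, 0]}, {"claw": 0.7, "linear": [0, -0.1, -0.1], "rotation": [0, 0, 0]}, {"claw": 0.7, "linear": [0, 0, 0], "rotation": [0, 0, 0]}])

```text
time: 33.7
position: [0.5148, -0.1203, 0.1709]
tool_rot: [-0.887, 1.377, 0.883]
ft_force: [-0.4, 0.6, -2.3]
grip_width: 0.56
```

play_rows(targets=[{"claw": 0.7, "linear": [0, 0, 0], "rotation": [0, 0, 0]}])

```text
time: 33.78
position: [0.5146, -0.1199, 0.1709]
tool_rot: [-0.887, 1.378, 0.884]
ft_force: [0.5, 0.6, -2.2]
grip_width: 0.552
```

```bash
python3 - <<'E'
from h import *
plan(.5208,-.1237,.1026,66)
E
```

```text
t 33.78 tcp [ 0.5146 -0.1199  0.1709] x-axis [ 0.005  0.001 -1.   ] y [-0.908  0.418 -0.004] jaw 65.28 grip 48.0 F [ 0.5  0.6 -2.2]
shift units [ 2.732 -0.277 -0.045] mm [68.3 -6.9 -1.1] rot units [-0.008   0.0022  0.0028] deg [-0.72  0.2   0.25]
```

play_rows(targets=[{"claw": 0.7, "linear": [0.2, -0.15, -0.1], "rotation": [-0.006, 0, 0]}, {"claw": 0.7, "linear": [0.5, -0.08, -0.1], "rotation": [0, 0, 0]}, {"claw": 0.7, "linear": [0.5, 0, -0.05], "rotation": [0, 0, 0]}, {"claw": 0.7, "linear": [0.4, 0, 0], "rotation": [0, 0, 0]}, {"claw": 0.7, "linear": [0.3, 0, 0], "rotation": [0, 0, 0]}, {"claw": 0.7, "linear": [0, 0, 0], "rotation": [0, 0, 0]}, {"claw": 0.7, "linear": [0, 0, 0], "rotation": [0, 0, 0]}])

```text
time: 34.37
position: [0.5171, -0.1213, 0.1172]
tool_rot: [-0.899, 1.371, 0.903]
ft_force: [0.0, -0.7, 0.3]
grip_width: 0.553
```

```bash
python3 - <<'E'
from h import *
plan(.5208,-.1237,.1026,66)
E
```

```text
t 34.37 tcp [ 0.5171 -0.1213  0.1172] x-axis [ 0.003  0.005 -1.   ] y [-0.917  0.399 -0.001] jaw 66.48 grip 48.1 F [ 0.  -0.7  0.3]
shift units [ 0.584 -0.175 -0.033] mm [14.6 -4.4 -0.8] rot units [0.0054 0.0035 0.0004] deg [0.48 0.32 0.04]
```

play_rows(targets=[{"claw": 0.7, "linear": [0.1, -0.12, -0.03], "rotation": [0.005, 0.003, 0]}, {"claw": 0.7, "linear": [0.15, -0.05, 0], "rotation": [0, 0, 0]}, {"claw": 0.7, "linear": [0.12, 0, 0], "rotation": [0, 0, 0]}, {"claw": 0.7, "linear": [0.05, 0, 0], "rotation": [0, 0, 0]}, {"claw": 0.7, "linear": [0, 0, 0], "rotation": [0, 0, 0]}])

```text
time: 34.78
position: [0.5222, -0.1234, 0.1066]
tool_rot: [-0.897, 1.376, 0.894]
ft_force: [0.2, 0.8, -1.0]
grip_width: 0.556
```

```bash
python3 - <<'E'
from h import *
plan(.5208,-.1237,.1026,66)
E
```

```text
t 34.78 tcp [ 0.5222 -0.1234  0.1066] x-axis [ 0.003 -0.    -1.   ] y [-0.914  0.406 -0.003] jaw 66.05 grip 48.4 F [ 0.2  0.8 -1. ]
shift units [ 0.161  0.048 -0.034] mm [ 4.   1.2 -0.9] rot units [0.0006 0.0007 0.0016] deg [0.05 0.06 0.14]
```

play_rows(targets=[{"claw": 0.7, "linear": [0.1, 0.06, -0.02], "rotation": [0, 0, 0]}, {"claw": 0.7, "linear": [0.08, 0.02, 0], "rotation": [0, 0, 0]}, {"claw": 0.7, "linear": [0.03, 0, 0], "rotation": [0, 0, 0]}, {"claw": 0.7, "linear": [0, 0, 0], "rotation": [0, 0, 0]}])

```text
time: 35.12
position: [0.5208, -0.1233, 0.1023]
tool_rot: [-0.897, 1.374, 0.893]
ft_force: [-0.1, 0.5, -1.5]
grip_width: 0.555
```

```bash
python3 - <<'E'
from h import *
plan(.5208,-.1237,.1026,66)
E
```

```text
t 35.12 tcp [ 0.5208 -0.1233  0.1023] x-axis [ 0.005  0.    -1.   ] y [-0.914  0.406 -0.004] jaw 66.04 grip 48.3 F [-0.1  0.5 -1.5]
shift units [-0.011 -0.007 -0.015] mm [-0.3 -0.2 -0.4] rot units [0.0004 0.0013 0.0027] deg [0.04 0.12 0.24]
```

play_rows(targets=[{"claw": 0.5, "linear": [0, 0, 0], "rotation": [0, 0, 0]}, {"claw": 0.3, "linear": [0, 0, 0], "rotation": [0, 0, 0]}, {"claw": 0.3, "linear": [0, 0, 0], "rotation": [0, 0, 0]}, {"claw": 0.3, "linear": [-0.3, 0, 0], "rotation": [0, 0, 0]}, {"claw": 0.3, "linear": [-0.7, 0, 0], "rotation": [0, 0, 0]}, {"claw": 0.3, "linear": [-0.8, 0, 0], "rotation": [0, 0, 0]}, {"claw": 0.3, "linear": [-0.3, 0.4, 0.6], "rotation": [0, 0, 0]}, {"claw": 0.3, "linear": [0, 0.8, 1], "rotation": [0, 0, 0]}, {"claw": 0.3, "linear": [0, 0.8, 1], "rotation": [0, 0, 0]}, {"claw": 0.3, "linear": [0, 0.8, 1], "rotation": [0, 0, 0]}])

```text
time: 35.95
position: [0.4957, -0.0191, 0.1617]
tool_rot: [-0.891, 1.377, 0.873]
ft_force: [0.5, 0.5, -0.7]
grip_width: 0.699
```

play_rows(targets=[{"claw": 0.3, "linear": [0, 0.5, 1], "rotation": [0, 0, 0]}, {"claw": 0.3, "linear": [0, 0, 0.8], "rotation": [0, 0, 0]}, {"claw": 0.3, "linear": [0, 0, 0.3], "rotation": [0, 0, 0]}, {"claw": 0.3, "linear": [0, 0, 0], "rotation": [0, 0, 0]}, {"claw": 0.3, "linear": [0, 0, 0], "rotation": [0, 0, 0]}])

```text
time: 36.37
position: [0.5061, 0.0433, 0.1658]
tool_rot: [-0.897, 1.367, 0.881]
ft_force: [-0.4, -0.9, 0.1]
grip_width: 0.698
```

```bash
python3 - <<'E'
from h import *
plan(.4225,-.1105,.15)
t=get_image('top'); s=get_image('scene')
a=cv2.resize(t[175:255,280:360],None,fx=5,fy=5,interpolation=cv2.INTER_CUBIC)
b=cv2.resize(s[140:220,220:300],None,fx=5,fy=5,interpolation=cv2.INTER_CUBIC)
cv2.imwrite('pics/c7.png',np.hstack([a,b]))
E
```

```text
t 36.37 tcp [0.5061 0.0433 0.1658] x-axis [ 0.017 -0.001 -1.   ] y [-0.911  0.413 -0.016] jaw 65.63 grip 60.7 F [-0.4 -0.9  0.1]
shift units [ 0.581  0.517 -6.988] mm [  14.5   12.9 -174.7] rot units [-0.      0.0041  0.01  ] deg [-0.    0.37  0.9 ]
```

View pics/c7.png

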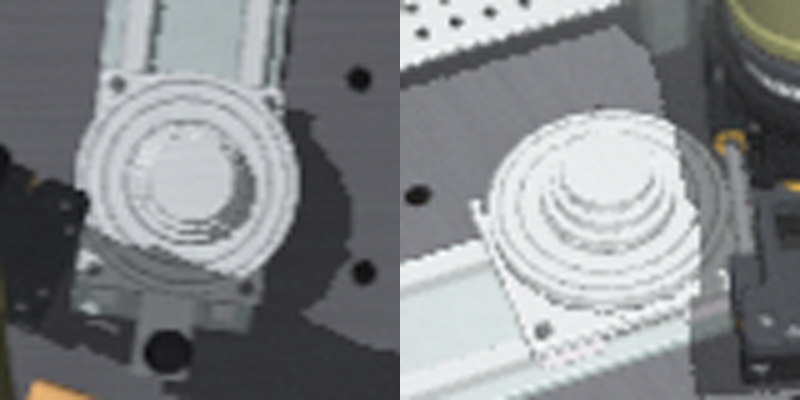

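The stack is concentric and flat: 70, 60 and 50 mm with a ledge all round. The handle top is at about (313.2,245.2), so (0.422,-0.109). I'll move to the handle.

play_rows(targets=[{"claw": 0.3, "linear": [0, 0.05, -0.5], "rotation": [0, 0, 0.01]}, {"claw": 0.3, "linear": [0, 0.1, -1], "rotation": [0, 0, 0]}, {"claw": 0.3, "linear": [0, 0.1, -1], "rotation": [0, 0, 0]}, {"claw": 0.3, "linear": [0, 0.1, -1], "rotation": [0, 0, 0]}, {"claw": 0.3, "linear": [0, 0.1, -1], "rotation": [0, 0, 0]}, {"claw": 0.3, "linear": [0, 0.1, -1], "rotation": [0, 0, 0]}, {"claw": 0.3, "linear": [0, 0.05, -0.7], "rotation": [0, 0, 0]}, {"claw": 0.3, "linear": [0, 0, -0.3], "rotation": [0, 0, 0]}, {"claw": 0.3, "linear": [0, 0, 0], "rotation": [0, 0, 0]}, {"claw": 0.3, "linear": [0, 0, 0], "rotation": [0, 0, 0]}])

```text
time: 37.3
position: [0.4171, -0.1185, 0.1638]
tool_rot: [-0.867, 1.386, 0.874]
ft_force: [0.2, 0.6, -0.0]
grip_width: 0.704
```

```bash
python3 - <<'E'
from h import *
plan(.422,-.109,.063)
E
```

```text
t 37.3 tcp [ 0.4171 -0.1185  0.1638] x-axis [ 0.     0.006 -1.   ] y [-0.9    0.436  0.002] jaw 64.16 grip 61.2 F [ 0.2  0.6 -0. ]
shift units [ 4.033 -0.022  0.408] mm [100.8  -0.5  10.2] rot units [ 0.      0.0033 -0.0015] deg [ 0.    0.29 -0.13]
```

play_rows(targets=[{"claw": 0.3, "linear": [0.2, 0, 0.15], "rotation": [0, 0.003, 0]}, {"claw": 0.3, "linear": [0.5, 0, 0.1], "rotation": [0, 0, 0]}, {"claw": 0.3, "linear": [0.5, 0, 0], "rotation": [0, 0, 0]}, {"claw": 0.3, "linear": [0.2, 0, 0], "rotation": [0, 0, 0]}, {"claw": 0.3, "linear": [0, 0, 0], "rotation": [0, 0, 0]}, {"claw": 0.3, "linear": [0, 0, 0], "rotation": [0, 0, 0]}])

```text
time: 37.8
position: [0.4234, -0.1069, 0.1266]
tool_rot: [-0.876, 1.388, 0.878]
ft_force: [-0.0, 0.7, 1.2]
grip_width: 0.701
```

```bash
python3 - <<'E'
from h import *
plan(.422,-.109,.063)
E
```

```text
t 37.8 tcp [ 0.4234 -0.1069  0.1266] x-axis [-0.002  0.    -1.   ] y [-0.903  0.429  0.002] jaw 64.58 grip 61.0 F [-0.   0.7  1.2]
shift units [ 2.545  0.009 -0.098] mm [63.6  0.2 -2.4] rot units [-0.     -0.0002 -0.001 ] deg [-0.   -0.02 -0.09]
```

play_rows(targets=[{"claw": 0.3, "linear": [0.2, 0, -0.1], "rotation": [0, 0, 0]}, {"claw": 0.3, "linear": [0.5, 0, -0.1], "rotation": [0, 0, 0]}, {"claw": 0.3, "linear": [0.6, 0, -0.1], "rotation": [0, 0, 0]}, {"claw": 0.3, "linear": [0.5, 0, 0], "rotation": [0, 0, 0]}, {"claw": 0.3, "linear": [0.3, 0, 0], "rotation": [0, 0, 0]}, {"claw": 0.3, "linear": [0.1, 0, 0], "rotation": [0, 0, 0]}, {"claw": 0.3, "linear": [0, 0, 0], "rotation": [0, 0, 0]}])

```text
time: 38.38
position: [0.4235, -0.1131, 0.0715]
tool_rot: [-0.881, 1.382, 0.877]
ft_force: [0.7, -0.7, 0.6]
grip_width: 0.697
```

```bash
python3 - <<'E'
from h import *
plan(.422,-.109,.063)
E
```

```text
t 38.38 tcp [ 0.4235 -0.1131  0.0715] x-axis [ 0.004 -0.    -1.   ] y [-0.905  0.426 -0.004] jaw 64.79 grip 60.7 F [ 0.7 -0.7  0.6]
shift units [0.339 0.126 0.122] mm [8.5 3.1 3. ] rot units [-0.      0.0009  0.0026] deg [-0.    0.08  0.23]
```

play_rows(targets=[{"claw": 0.3, "linear": [0.1, 0.1, 0.1], "rotation": [0, 0, 0]}, {"claw": 0.3, "linear": [0.1, 0, 0], "rotation": [0, 0, 0]}, {"claw": 0.5, "linear": [0, 0, 0], "rotation": [0, 0, 0]}, {"claw": 0.7, "linear": [0, 0, 0], "rotation": [0, 0, 0]}, {"claw": 0.9, "linear": [0, 0, 0], "rotation": [0, 0, 0]}, {"claw": 0.9, "linear": [0, 0, 0], "rotation": [0, 0, 0]}, {"claw": 0.9, "linear": [0, 0, 0], "rotation": [0, 0, 0]}, {"claw": 0.9, "linear": [0, 0, 0], "rotation": [0, 0, 0]}], newtons=30)

```text
time: 39.05
position: [0.4246, -0.1094, 0.0687]
tool_rot: [-0.883, 1.378, 0.875]
ft_force: [-2.1, -5.6, -0.2]
grip_width: 0.329
```

```bash
python3 - <<'E'
from h import *
plan(.422+.11*np.cos(np.radians(8.2)),-.1095-.11*np.sin(np.radians(8.2)),.068)
E
```

```text
t 39.05 tcp [ 0.4246 -0.1094  0.0687] x-axis [ 0.009 -0.001 -1.   ] y [-0.905  0.425 -0.009] jaw 64.84 grip 28.6 F [-2.1 -5.6 -0.2]
shift units [ 0.069 -4.117  1.237] mm [   1.7 -102.9   30.9] rot units [-0.      0.0022  0.0054] deg [-0.    0.2   0.49]
```

play_rows(targets=[{"claw": 0.9, "linear": [0, -0.08, 0.03], "rotation": [0, 0, 0]}, {"claw": 0.9, "linear": [0, -0.14, 0.04], "rotation": [0, 0, 0]}, {"claw": 0.9, "linear": [0, -0.2, 0.06], "rotation": [0, 0, 0]}, {"claw": 0.9, "linear": [0, -0.25, 0.08], "rotation": [0, 0, 0]}, {"claw": 0.9, "linear": [0, -0.25, 0.08], "rotation": [0, 0, 0]}, {"claw": 0.9, "linear": [0, -0.25, 0.08], "rotation": [0, 0, 0]}, {"claw": 0.9, "linear": [0, -0.25, 0.08], "rotation": [0, 0, 0]}, {"claw": 0.9, "linear": [0, -0.25, 0.08], "rotation": [0, 0, 0]}, {"claw": 0.9, "linear": [0, -0.25, 0.08], "rotation": [0, 0, 0]}, {"claw": 0.9, "linear": [0, -0.25, 0.08], "rotation": [0, 0, 0]}])

```text
time: 39.88
position: [0.4658, -0.1167, 0.0686]
tool_rot: [-0.862, 1.406, 0.898]
ft_force: [-5.9, 1.9, 6.0]
grip_width: 0.297
```

```bash
python3 - <<'E'
from h import *
plan(.422+.11*np.cos(np.radians(8.2)),-.1095-.11*np.sin(np.radians(8.2)),.068,64.8)
E
```

```text
t 39.88 tcp [ 0.4658 -0.1167  0.0686] x-axis [-0.028  0.008 -1.   ] y [-0.903  0.428  0.029] jaw 64.67 grip 25.8 F [-5.9  1.9  6. ]
shift units [-0.054 -2.499  0.807] mm [ -1.3 -62.5  20.2] rot units [-0.0015 -0.0029 -0.0185] deg [-0.13 -0.26 -1.66]
```

play_rows(targets=[{"claw": 0.9, "linear": [0, -0.27, 0.08], "rotation": [0, 0, -0.005]}, {"claw": 0.9, "linear": [0, -0.27, 0.08], "rotation": [0, 0, -0.005]}, {"claw": 0.9, "linear": [0, -0.27, 0.08], "rotation": [0, 0, -0.005]}, {"claw": 0.9, "linear": [0, -0.27, 0.08], "rotation": [0, 0, -0.005]}, {"claw": 0.9, "linear": [0, -0.27, 0.08], "rotation": [0, 0, 0]}, {"claw": 0.9, "linear": [0, -0.27, 0.08], "rotation": [0, 0, 0]}, {"claw": 0.9, "linear": [0, -0.25, 0.08], "rotation": [0, 0, 0]}, {"claw": 0.9, "linear": [0, -0.2, 0.06], "rotation": [0, 0, 0]}, {"claw": 0.9, "linear": [0, -0.16, 0.05], "rotation": [0, 0, 0]}, {"claw": 0.9, "linear": [0, -0.12, 0.04], "rotation": [0, 0, 0]}])

```text
time: 40.72
position: [0.5154, -0.1236, 0.0686]
tool_rot: [-0.861, 1.411, 0.897]
ft_force: [-4.3, 0.1, 4.3]
grip_width: 0.29
```

```bash
python3 - <<'E'
from h import *
plan(.422+.11*np.cos(np.radians(8.2)),-.1095-.11*np.sin(np.radians(8.2)),.068,64.8)
E
```

```text
t 40.72 tcp [ 0.5154 -0.1236  0.0686] x-axis [-0.031  0.006 -0.999] y [-0.902  0.43   0.031] jaw 64.56 grip 25.3 F [-4.3  0.1  4.3]
shift units [ 0.004 -0.588  0.208] mm [  0.1 -14.7   5.2] rot units [-0.0028 -0.0049 -0.0197] deg [-0.25 -0.44 -1.77]
```

play_rows(targets=[{"claw": 0.9, "linear": [0, -0.16, 0.05], "rotation": [0, 0, 0]}, {"claw": 0.9, "linear": [0, -0.16, 0.05], "rotation": [0, 0, 0]}, {"claw": 0.9, "linear": [0, -0.16, 0.05], "rotation": [0, 0, 0]}, {"claw": 0.9, "linear": [0, -0.14, 0.05], "rotation": [0, 0, 0]}, {"claw": 0.9, "linear": [0, -0.14, 0.05], "rotation": [0, 0, 0]}, {"claw": 0.9, "linear": [0, -0.14, 0.05], "rotation": [0, 0, 0]}])

```text
time: 41.22
position: [0.5309, -0.1258, 0.0684]
tool_rot: [-0.848, 1.426, 0.911]
ft_force: [-15.7, 2.6, 15.7]
grip_width: 0.291
```

```bash
python3 - <<'E'
from h import *
plan(.422+.11*np.cos(np.radians(8.2)),-.1095-.11*np.sin(np.radians(8.2)),.068,64.8)
E
```

```text
t 41.22 tcp [ 0.5309 -0.1258  0.0684] x-axis [-0.052  0.012 -0.999] y [-0.901  0.431  0.053] jaw 64.47 grip 25.3 F [-15.7   2.6  15.7]
shift units [0.017 0.009 0.022] mm [0.4 0.2 0.5] rot units [-0.0039 -0.0071 -0.0335] deg [-0.35 -0.64 -3.01]
```

Resistance has risen to 16 N, so the carriage is at the stop. I'll relax, release, rise and check.

play_rows(targets=[{"claw": 0.9, "linear": [0, 0, 0], "rotation": [0, 0, 0]}, {"claw": 0.6, "linear": [0, 0, 0], "rotation": [0, 0, 0]}, {"claw": 0.4, "linear": [0, 0, 0], "rotation": [0, 0, 0]}, {"claw": 0.4, "linear": [0, 0, 0], "rotation": [0, 0, 0]}, {"claw": 0.4, "linear": [-0.3, 0, 0], "rotation": [0, 0, 0]}, {"claw": 0.4, "linear": [-0.6, 0.05, 0], "rotation": [0, 0, 0]}, {"claw": 0.4, "linear": [-0.8, 0.1, 0], "rotation": [0, 0, 0]}, {"claw": 0.4, "linear": [-0.8, 0.2, 0], "rotation": [0, 0, 0]}, {"claw": 0.4, "linear": [-0.8, 0.2, 0], "rotation": [0, 0, 0]}, {"claw": 0.4, "linear": [0, 0.3, 0.6], "rotation": [0, 0, 0]}])

```text
time: 42.05
position: [0.5237, -0.1079, 0.1553]
tool_rot: [-0.849, 1.429, 0.903]
ft_force: [0.4, -1.3, 0.2]
grip_width: 0.598
```

play_rows(targets=[{"claw": 0.4, "linear": [0, 0.5, 1], "rotation": [0, 0, 0]}, {"claw": 0.4, "linear": [0, 0.5, 1], "rotation": [0, 0, 0]}, {"claw": 0.4, "linear": [0, 0.5, 1], "rotation": [0, 0, 0]}, {"claw": 0.4, "linear": [0, 0.5, 1], "rotation": [0, 0, 0]}, {"claw": 0.4, "linear": [0, 0.3, 1], "rotation": [0, 0, 0]}, {"claw": 0.4, "linear": [0, 0, 1], "rotation": [0, 0, 0]}, {"claw": 0.4, "linear": [0, 0, 0.5], "rotation": [0, 0, 0]}, {"claw": 0.4, "linear": [0, 0, 0.2], "rotation": [0, 0, 0]}, {"claw": 0.4, "linear": [0, 0, 0], "rotation": [0, 0, 0]}, {"claw": 0.4, "linear": [0, 0, 0], "rotation": [0, 0, 0]}])

```text
time: 42.88
position: [0.5501, 0.076, 0.1641]
tool_rot: [-0.852, 1.415, 0.895]
ft_force: [0.3, -0.2, -1.0]
grip_width: 0.6
```

```bash
python3 - <<'E'
from h import *
plan(.422,-.109,.15)
t=get_image('top'); s=get_image('scene')
crop(t,'c8',285,130,425,280,4)
b=cv2.resize(s[90:250,110:320],None,fx=3.7,fy=3.7,interpolation=cv2.INTER_CUBIC); cv2.imwrite('pics/c9.png',b)
P=np.array([.5207,-.1237,.078]); d=np.array([np.cos(np.radians(8.2)),-np.sin(np.radians(8.2)),0])
print('expected plate home px',px('top',P+.11*d),'disc3 top',px('top',P+.11*d+[0,0,.03]),'handle top',px('top',P+.01*d+[0,0,.022]))
E
```

```text
t 42.88 tcp [0.5501 0.076  0.1641] x-axis [-0.034  0.009 -0.999] y [-0.899  0.436  0.035] jaw 64.13 grip 52.2 F [ 0.3 -0.2 -1. ]
shift units [ 0.674  1.359 -8.891] mm [  16.8   34.  -222.3] rot units [-0.0001 -0.0045 -0.0221] deg [-0.01 -0.41 -1.99]
expected plate home px [321.76457865 174.39023956] disc3 top [322.92161641 172.75042291] handle top [318.2578793  207.32741566]
```

View pics/c8.png

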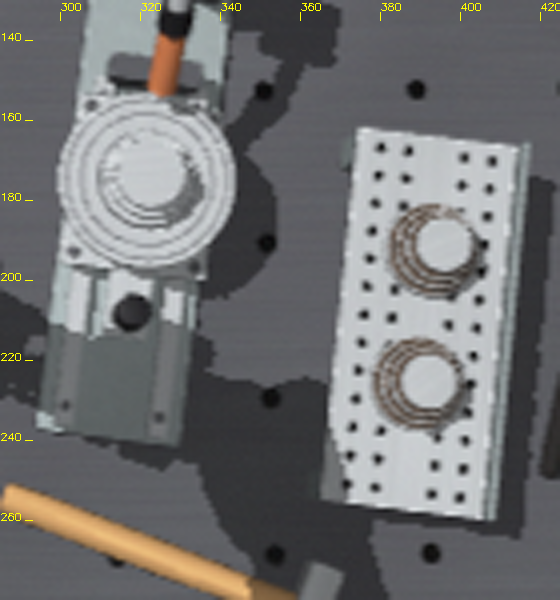

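View pics/c9.png

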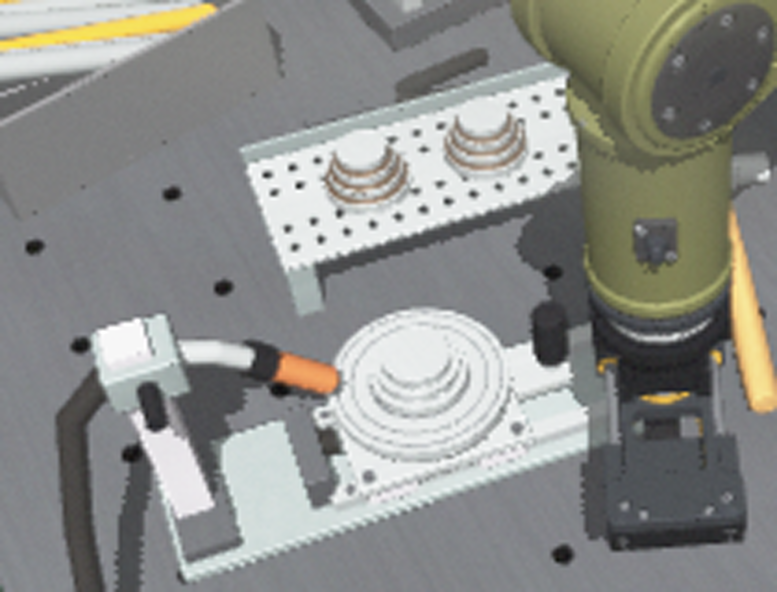

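```bash
python3 - <<'E'
from h import *
a=cv2.imread('pics/top0.png'); t=get_image('top')
def dark(im,x0,y0,x1,y1):
    s=cv2.resize(im[y0:y1,x0:x1],None,fx=8,fy=8,interpolation=cv2.INTER_CUBIC); g=cv2.cvtColor(s,6)
    c=cv2.HoughCircles(g,cv2.HOUGH_GRADIENT,1,200,param1=80,param2=12,minRadius=28,maxRadius=52); c=c[0,0]; return x0+(c[0]+.5)/8-.5,y0+(c[1]+.5)/8-.5,c[2]/8
h0=dark(a,304,236,322,254); h1=dark(t,308,198,327,216); print(h0,h1)
for z in(.096,.1,.104): print(z,np.linalg.norm(w('top',*h1[:2],z)-w('top',*h0[:2],z)))
def plate(im,x0,y0,x1,y1):
    g=cv2.cvtColor(cv2.resize(im[y0:y1,x0:x1],None,fx=8,fy=8,interpolation=cv2.INTER_CUBIC),6)
    c=cv2.HoughCircles(g,cv2.HOUGH_GRADIENT,1,300,param1=80,param2=15,minRadius=168,maxRadius=190)[0,0]; return x0+(c[0]+.5)/8-.5,y0+(c[1]+.5)/8-.5,c[2]/8
p0=plate(a,288,182,348,242);p1=plate(t,292,145,352,205);print(p0,p1,np.linalg.norm(w('top',*p1[:2],.078)-w('top',*p0[:2],.078)))
# bracket region matching, plate-level corner screws
T=a[228:242,306:323]; 
E
```

```text
(np.float32(312.375), np.float32(245.5), np.float32(4.225)) (np.float32(317.5), np.float32(207.625), np.float32(4.775))
0.096 0.1098272072306416
0.1 0.10949447147510871
0.104 0.10916173571957564
(np.float32(316.625), np.float32(211.375), np.float32(22.4375)) (np.float32(321.75), np.float32(174.375), np.float32(21.75)) 0.11026091094123835
```

The handle and plate both measure 109–110 mm of travel, so the carriage is home. Disc3's top is at (322.4,172.9) against (322.9,172.8) expected, and both feet stand upright. Handing in.

```bash
python3 -c "
from bench import *
print(close_job())"
```

```text
the job is handed in; nothing more can be done
None
```

I finished the job and handed it in at about 43 s of the 210 s. The hand-in gave no verdict.

- **Feet:** Only one foot was on the bench. It and the faceplate foot now stand upright on the rack, about 99 mm apart between centres (a gap of about 29 mm). Both are about 2–5 mm from the deck's middle line, against the 12 mm allowed.
- **Discs:** The 40 mm disc was absent. I stacked the 70, 60 and 50 mm discs in that order on the faceplate. The gripper released them within 1 mm of each other. In the pictures they look flat and concentric, centred on the plate to within about 3 mm.
- **Carriage:** I drew it home by its handle until the resistance rose to about 16 N at the stop. The pictures give 109–110 mm of travel, from both the handle and the plate. The stack is still in order.
- **Other things:** The hammer and the other things I could see in the last pictures looked unmoved. I did not measure them. The gripper ended up clear of everything.

The checks differed slightly in two places:
- **Carriage travel:** Reading the plate edge by eye gave about 107.6 mm, and the arm's own travel agreed with that. Both are still above the 106 mm limit.
- **First foot placed:** It sits 2 to 5 mm off the middle line depending on how I estimated the rack's centre.

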